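# Seal infected cultures in the viewing chamber and set the magnifier

### The job

Put every small culture dish lying on the bench into the open viewing chamber, flat and side by side, and shut the clear lid. Then tighten its four wing nuts clockwise in crisscross order (each nut followed by the one diagonally opposite), in two passes: first each about halfway, then each fully tight against its stop, so that the gasket closes evenly. Finally swing the magnifier in so that the lens is centred over the chamber, set the lens level, and leave everything else on the bench where it is.

Things in the scene. Friction and masses are not known exactly. Their poses are not given: they have to be found in the camera images.
- rig: Aluminium viewing chamber on a cream cast base plate (310 x 230 x 12 mm, fixed; x -90 to +220 mm). Origin: bench level, under the chamber's middle; x to the far (hinge, magnifier post) side, y left, z up. Chamber outside 156 (x) x 216 (y) mm, inside 104 x 164 mm, inner floor 18 mm and rim 55 mm above the bench.
- lid (a joint): Clear chamber lid, 156 x 216 x 10 mm, hinged on a line along the rig's y at rig x = +78 mm, 55 mm above the bench. 0 = shut (top 65 mm above the bench), grows as it opens up and back to 1.95 rad; starts at 1.7 to 1.9. Stiff hinge, stays where left; can be pushed over and down by its outer face or tab with 3 to 8 N. Carries the wing nuts on its outer face.
- lid_tab (a point): On the outer face of the lid's aluminium front tab (50 mm wide, 8 mm thick, projecting 27 mm beyond the lid's front edge): 172 mm from the hinge line, 18 mm above the lid's underside. x points from the tab to the hinge, y along the hinge, z out of the lid's outer face.
- swivel (a joint): Swivel of the magnifier arm on its post (16 mm thick, 150 mm high, at rig x = +190 mm). 0 = arm along the rig's -x, lens centre over the chamber's middle; positive = clockwise seen from above, to the left (rig +y); starts parked at 1.4 to 1.6 rad, range -0.5 to 1.7. Stays where left; friction about 0.15 N m. Arm 135 mm above the bench.
- tilt (a joint): Tilt of the lens head on the end of the arm, about a horizontal axis across the arm, 130 mm from the post axis and 135 mm above the bench. 0 = lens level; positive = outer end up; starts at 0.3 to 0.7 rad, range -0.35 to 0.95. Stays where left; friction about 0.22 N m.
- lens_center (a point): Middle of the round lens (94 mm over its black rim, 10 mm thick), 60 mm from the tilt hinge, 190 mm from the post axis. z = lens axis (up when level); -x points outward along the handle, a bright round metal rod 11 mm thick that projects 41 mm from the rim; its grip point is 70 mm from here (130 mm from the tilt hinge, 260 mm from the post axis when level).
- nut_near_left (a joint): Steel wing nut, a hand screw captive in the lid at its near left corner; axis at rig x -65, y 95 mm with the lid shut. 0 = finger-loose, wings along the rig's x; grows as it turns clockwise seen from above; rigid stop at 2.2 rad = tight. Starts at 0 to 0.35. Stays where left; friction about 0.07 N m.
- nut_near_left_top (a point): Top of the near left nut's wings, on its axis: 26 mm above the lid's outer face, 91 mm above the bench with the lid shut. x runs along the wings, a flat bar 38 mm long, 8 mm thick (along y) and 16 mm high below this point; hub 17 mm across. z out of the lid.
- nut_near_right (a joint): Steel wing nut, a hand screw captive in the lid at its near right corner; axis at rig x -65, y -95 mm with the lid shut. 0 = finger-loose, wings along the rig's x; grows as it turns clockwise seen from above; rigid stop at 2.2 rad = tight. Starts at 0 to 0.35. Stays where left; friction about 0.07 N m.
- nut_near_right_top (a point): Top of the near right nut's wings, on its axis: 26 mm above the lid's outer face, 91 mm above the bench with the lid shut. x runs along the wings, a flat bar 38 mm long, 8 mm thick (along y) and 16 mm high below this point; hub 17 mm across. z out of the lid.
- nut_far_left (a joint): Steel wing nut, a hand screw captive in the lid at its far left corner; axis at rig x 65, y 95 mm with the lid shut. 0 = finger-loose, wings along the rig's x; grows as it turns clockwise seen from above; rigid stop at 2.2 rad = tight. Starts at 0 to 0.35. Stays where left; friction about 0.07 N m.
- nut_far_left_top (a point): Top of the far left nut's wings, on its axis: 26 mm above the lid's outer face, 91 mm above the bench with the lid shut. x runs along the wings, a flat bar 38 mm long, 8 mm thick (along y) and 16 mm high below this point; hub 17 mm across. z out of the lid.
- nut_far_right (a joint): Steel wing nut, a hand screw captive in the lid at its far right corner; axis at rig x 65, y -95 mm with the lid shut. 0 = finger-loose, wings along the rig's x; grows as it turns clockwise seen from above; rigid stop at 2.2 rad = tight. Starts at 0 to 0.35. Stays where left; friction about 0.07 N m.
- nut_far_right_top (a point): Top of the far right nut's wings, on its axis: 26 mm above the lid's outer face, 91 mm above the bench with the lid shut. x runs along the wings, a flat bar 38 mm long, 8 mm thick (along y) and 16 mm high below this point; hub 17 mm across. z out of the lid.
- dish1: Small closed culture dish, clear plastic with cream agar and dark colonies: 40 mm diameter, 14 mm high, 22 g. Origin at the centre of its underside, z up. Two to four are on the bench; absent ones read None.
- dish2: Small closed culture dish, clear plastic with cream agar and dark colonies: 40 mm diameter, 14 mm high, 22 g. Origin at the centre of its underside, z up. Two to four are on the bench; absent ones read None.
- dish3: Small closed culture dish, clear plastic with cream agar and dark colonies: 40 mm diameter, 14 mm high, 22 g. Origin at the centre of its underside, z up. Two to four are on the bench; absent ones read None.
- dish4: Small closed culture dish, clear plastic with cream agar and dark colonies: 40 mm diameter, 14 mm high, 22 g. Origin at the centre of its underside, z up. Two to four are on the bench; absent ones read None.
- bigdish1: Bystander: large 90 mm Petri dish, 15 mm high. Not for the chamber.
- bigdish2: Bystander: another 90 mm Petri dish.
- water_bottle: Bystander: blue water bottle, 66 mm thick, 200 mm high.
- reagent: Bystander: amber jar, 56 mm thick, 110 mm high.
- forceps: Bystander: steel forceps, 125 mm long, lying flat.
There are look-alikes about, which are no part of the job. What is shaped like the dish1 but green or yellow is not meant.

How it is judged:
On the way, in this order (a step that is already met when the one before it is completed fails the run):
1. every small dish lies flat in the chamber (x of dish1 in the frame of rig between -0.045 and 0.045 m and y of dish1 in the frame of rig between -0.075 and 0.075 m and z of each of dish1, dish2, dish3, dish4 in the frame of rig below 0.024 m and angle between each of dish1, dish2, dish3, dish4's own z axis and vertical below 0.2 rad and x of dish2 in the frame of rig between -0.045 and 0.045 m and y of dish2 in the frame of rig between -0.075 and 0.075 m and x of dish3 in the frame of rig between -0.045 and 0.045 m and y of dish3 in the frame of rig between -0.075 and 0.075 m and x of dish4 in the frame of rig between -0.045 and 0.045 m and y of dish4 in the frame of rig between -0.075 and 0.075 m), for 0.2 s.
2. the lid is shut (all of step 1 and value of joint lid below 0.04 rad), for 0.2 s.
3. all four nuts have had their first part-turn (past 0.7), lid shut (value of joint lid below 0.04 rad and value of joint each of nut_near_left, nut_near_right, nut_far_right, nut_far_left above 0.7 rad), for 0.1 s.
4. all four nuts are tight (past 2.0 rad; the stop is at 2.2) (value of joint lid below 0.04 rad and value of joint each of nut_near_left, nut_near_right, nut_far_right, nut_far_left above 2 rad), for 0.2 s.
At the end, for the whole second after the job is handed in: Every small dish present lies flat on the chamber floor inside its walls, at rest; the lid is shut (under 0.04 rad); all four nuts are past 2.0 rad; the lens centre is within 18 mm, seen from above, of the chamber's middle and the lens is within 0.12 rad of level (all of step 1 and all of step 4 and horizontal distance between lens_center and rig below 0.018 m and angle between lens_center's own z axis and vertical below 0.12 rad and velocity of joint swivel below 0.05 rad/s and linear speed of each of dish1, dish2, dish3, dish4 below 0.02 m/s); the robot touches nothing.
It fails at once if a wing nut is tightened (past 0.5) with the lid open (value of joint any of nut_near_left, nut_near_right, nut_far_right, nut_far_left above 0.5 rad and value of joint lid above 0.15 rad).
It fails at once if one nut is run nearly tight (past 1.7) while another has not yet had its first part-turn (below 0.7) (value of joint any of nut_near_left, nut_near_right, nut_far_right, nut_far_left above 1.7 rad and value of joint any of nut_near_left, nut_near_right, nut_far_right, nut_far_left below 0.7 rad).
It fails at once if first pass not crisscross: two neighbouring nuts are part-turned (past 0.75) while both nuts opposite are still loose (below 0.55) ((value of joint each of nut_near_left, nut_near_right above 0.75 rad and value of joint each of nut_far_right, nut_far_left below 0.55 rad) or (value of joint each of nut_near_right, nut_far_right above 0.75 rad and value of joint each of nut_far_left, nut_near_left below 0.55 rad) or (value of joint each of nut_far_right, nut_far_left above 0.75 rad and value of joint each of nut_near_left, nut_near_right below 0.55 rad) or (value of joint each of nut_far_left, nut_near_left above 0.75 rad and value of joint each of nut_near_right, nut_far_right below 0.55 rad)).
It fails at once if final pass not crisscross: two neighbouring nuts are tight (past 1.95) while both nuts opposite are not (below 1.7) ((value of joint each of nut_near_left, nut_near_right above 1.95 rad and value of joint each of nut_far_right, nut_far_left below 1.7 rad) or (value of joint each of nut_near_right, nut_far_right above 1.95 rad and value of joint each of nut_far_left, nut_near_left below 1.7 rad) or (value of joint each of nut_far_right, nut_far_left above 1.95 rad and value of joint each of nut_near_left, nut_near_right below 1.7 rad) or (value of joint each of nut_far_left, nut_near_left above 1.95 rad and value of joint each of nut_near_right, nut_far_right below 1.7 rad)).
It fails at once if something else on the bench is moved (4 cm or more) (distance of any of bigdish1, bigdish2, water_bottle, reagent, forceps from where it was at the start of the episode above 0.04 m).
Of dish1, dish2, dish3, dish4 only 2 to 4 are there at a start; the rules pass over those that are not, and their reading is None.
At some moment in a run one of dish1, dish2, dish3, dish4 may be knocked a few centimetres aside while the robot is not near it.
Once in a run the grip may slacken for a moment while it holds something.
It also fails if it takes over 210 s, if anything falls off the work surface, if the arm or the gripper's body presses on something with over 40 N, if the wrist force passes 120 N, or if a joint passes its speed limit or range.

### The arm

A 6-joint arm with a two-finger parallel gripper is mounted at the origin on the work surface. World frame = base frame: x ahead of the robot, y to its left, z up, the work surface at z = 0. Lengths are in m, angles in rad, forces in N, time in s.
With the tool pointing down it reaches from about 0.25 to 0.775 m from the base axis. Payload 4 kg.
Tool frame: the origin (TCP) lies at the very end of the fingers, on their centre line; the grasp point (between the pads) lies 19 mm behind it; z points along the fingers, y is the line along which they close (so a half turn about z gives the same grasp; the last joint's range is limited). The gripper opens to 94 mm and grips with 3 to 60 N. Pads are 16 mm wide; open, the fingers measure 119 mm over their backs; the gripper's body (75 mm by 177 mm) begins 78 mm behind the grasp point.
Start: joints at [1.014, 0.087, 1.371, -0, 1.684, -0.103], TCP at [0.241, 0.494, 0.206] pointing down, gripper open.
Joint ranges: [-3.1, 3.1], [-0.76, 2.03], [0.27, 2.55], [-1.08, 4.22], [0.17, 2.65], [-2.57, 2.57]. Speed limits (rad/s): [2.79, 2.79, 3.14, 3.14, 3.14, 3.14].

### API

Orientations are given as [roll, pitch, yaw] about the fixed x, y, z axes, in that order (R = Rz(yaw) Ry(pitch) Rx(roll)).
In Python, from bench import robot, vision gives the robot as it stands.
- The arm moves only by the shell command python3 -m crank 'ROWS'. ROWS is JSON, a list of rows, each a list of 3 entries, a list of its own where there are three numbers: the closure, from 0 (fully open) to 1 (shut), then the shift along the tool's x, y, z in m, then the turn, a rotation vector about the tool's x, y, z in degrees. A call has 1 to 8 rows; each row shifts and turns the commanded pose from where the row before left it, along the tool's axes as they then stand; what a row does not reach is not made up. A row lasts 1/10 s, in which the tool goes at most 50 mm and 8.59 degrees, less where a joint would pass 70% of its speed; a pose out of reach is approached as far as the arm can. A call with a gripper value outside its range is refused whole. The fingers move at their own pace and stop on an object; the grip force is fixed at half the most. Time passes only in rows, so rows that do not move let the fingers close. It gives the time, the measured TCP pose, the force, the opening and the grip force at its end, in the units of the state.
- robot.get_obs(): the state, without advancing time (a new reading comes with each control period).
- vision.snapshot(name): name is "side" or "top"; returns a dict with "color" (400x640x3 uint8, red, green, blue), "z_map" (400x640 float32, m along the optical axis (not along the pixel's ray), 0 where there is no reading), "fx", "fy", "cx", "cy" (pixels), "R" (3x3) and "t" (3): a world point X has camera coordinates R X + t. Camera axes: x right, y down, z forward; pixel columns grow to the right and rows downward; lengths in m; the calibration is good to about 2 mm. A picture is of the moment at which its call begins.
- robot.close_job(): hands the job in; it is judged then, once.
The state is a dict: "time": time; "joint_positions": joint angles; "qvel": joint speeds; "joint_torque": joint torques, N m; "tool_pos": TCP position; "ee_rot": TCP orientation; "wrist_force": force on the tool from outside, world axes, zero at the start; "wrist_torque": the same for the moment, N m; "width": finger opening in m; "finger_force": force on a finger pad.
Only numpy, scipy, OpenCV 4.12 (cv2) and the standard library are available. Lean on these libraries where they do the work, as an engineer would, in place of code of your own. Each camera call takes 0.05 s, during which the arm holds its last target. There are 200 camera calls.

## Working session

There is one attempt and no reset: what is moved stays moved. The work goes in short steps, Python scripts to look and compute and a shell command to move; the robot and the scene stay as the last step left them, time stands still between calls to the robot, and variables do not carry over. Pictures are saved under pics/ and viewed, at most 14 in all, crops included, and the job is handed in when it is done.

```bash
ls; mkdir -p pics
python3 - <<'E'
from bench import robot, vision
import cv2,numpy as np
o=robot.get_obs();print({k:np.round(v,3) for k,v in o.items()})
for n in("top","side"):
    s=vision.snapshot(n);cv2.imwrite(f"pics/{n}0.png",s["color"][:,:,::-1]);np.savez(f"{n}0.npz",**s)
    print(n,s["fx"],s["cx"],s["cy"],np.round(s["R"],3).tolist(),s["t"],-s["R"].T@s["t"])
E
```

```text
pics
{'time': np.float64(0.0), 'joint_positions': array([ 1.014,  0.088,  1.372, -0.   ,  1.684, -0.103]), 'qvel': array([ 0.002, -0.001,  0.001,  0.   , -0.   ,  0.   ]), 'joint_torque': array([-1.0000e-03, -3.4018e+01, -3.0243e+01,  7.2000e-02,  3.3000e-02,
       -0.0000e+00]), 'tool_pos': array([0.241, 0.494, 0.204]), 'ee_rot': array([-3.139, -0.   ,  2.688]), 'wrist_force': array([ 0.805,  0.721, -0.349]), 'wrist_torque': array([-0.032,  0.007,  0.008]), 'finger_force': np.float64(0.0), 'width': np.float64(0.094)}
top 391.70965604061365 318.6194014682991 200.56329968542803 [[-0.007, -1.0, 0.009], [-0.994, 0.006, -0.106], [0.106, -0.01, -0.994]] [0.02954539 0.52108335 1.27471383] [0.38267395 0.03883228 1.32262952]
side 467.72443047974804 315.6172784691207 193.54696097022435 [[0.948, -0.317, -0.018], [-0.202, -0.56, -0.803], [0.245, 0.765, -0.595]] [-0.51142925  0.19542258  1.23228765] [ 0.22254485 -0.99599533  0.88133411]
```

View pics/top0.png

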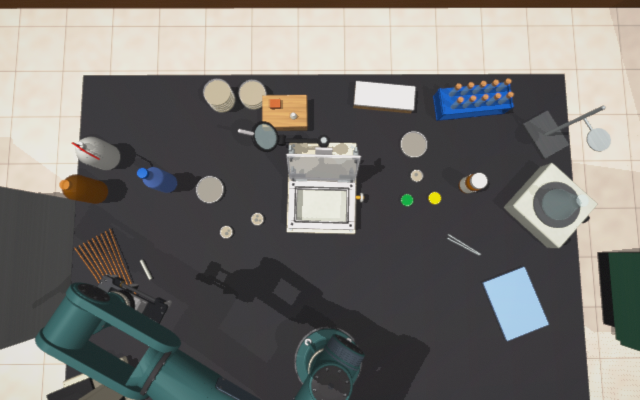

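View pics/side0.png

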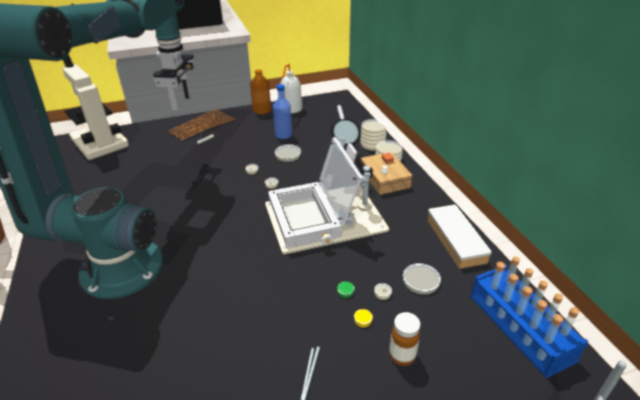

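The top view shows three cream dishes at about (226,232), (257,219) and (417,176). The green and yellow look-alikes are at (407,200) and (434,198). The chamber is at about (322,205) with its lid open toward the top of the picture. The magnifier is parked to the left at (265,135), its handle at (245,131). The side view agrees, with dishes at (252,168), (271,183) and (383,291).

```bash
cat > h.py <<'E'
import numpy as np,cv2
def load(n,i): return dict(np.load(f"{n}{i}.npz"))
def cloud(s):
    v,u=np.mgrid[:400,:640];z=s["z_map"]
    P=np.stack([(u-s["cx"])/s["fx"]*z,(v-s["cy"])/s["fy"]*z,z],-1)
    W=(P-s["t"])@s["R"]; W[z==0]=np.nan; return W
def ray(s,u,v,h):
    d=s["R"].T@np.array([(u-s["cx"])/s["fx"],(v-s["cy"])/s["fy"],1]);c=-s["R"].T@s["t"]
    return c+d*(h-c[2])/d[2]
def proj(s,X):
    p=np.atleast_2d(X)@s["R"].T+s["t"];return np.c_[p[:,0]/p[:,2]*s["fx"]+s["cx"],p[:,1]/p[:,2]*s["fy"]+s["cy"]]
def snap(n,i):
    from bench import vision
    s=vision.snapshot(n);np.savez(f"{n}{i}.npz",**s);return s
E
python3 - <<'E'
from h import *
for n in("top","side"):
    s=load(n,0);W=cloud(s);hsv=cv2.cvtColor(s["color"],cv2.COLOR_RGB2HSV)
    m=((hsv[...,2]>110)&(hsv[...,1]<90)).astype(np.uint8)
    k,l,st,c=cv2.connectedComponentsWithStats(m)
    for i in range(1,k):
        if 25<st[i,4]<1500:
            w=W[l==i]; print(n,c[i].round(1),st[i,2:],"ray7",ray(s,*c[i],.012).round(3),"med",np.nanmedian(w,0).round(3))
    if n=="top":
        roi=(np.abs(W[...,0]-.42)<.25)&(np.abs(W[...,1]-.03)<.17)
        for a,b in((.05,.06),(.006,.016),(.014,.024)):
            mm=(roi&(W[...,2]>a)&(W[...,2]<b)).astype(np.uint8)
            k,l,st,c=cv2.connectedComponentsWithStats(mm);i=1+st[1:,4].argmax()
            p=W[l==i][:,:2].astype(np.float32);r=cv2.minAreaRect(p);print(a,len(p),r,cv2.boxPoints(r).round(3).tolist(),np.median(W[l==i],0))
c=cv2.resize(load("top",0)["color"][110:250,220:380],None,fx=5,fy=4.28,interpolation=cv2.INTER_CUBIC)
cv2.imwrite("pics/crop0.png",cv2.resize(load("top",0)["color"][110:245,220:400],(800,600),interpolation=cv2.INTER_CUBIC)[:,:,::-1])
E
```

```text
top [218.6  94.9] [ 32  33 790] ray7 [0.892 0.369 0.012] med [0.869 0.354 0.076]
top [251.7  93.6] [ 28  29 609] ray7 [0.897 0.255 0.012] med [0.886 0.249 0.045]
top [293.  115.4] [ 7  8 41] ray7 [0.818 0.112 0.012] med [0.801 0.109 0.059]
top [265. 136.] [ 21  25 402] ray7 [0.746 0.208 0.012] med [0.701 0.187 0.175]
top [245.2 131.7] [16  6 60] ray7 [0.762 0.276 0.012] med [0.701 0.239 0.219]
top [413.6 143.9] [ 26  27 558] ray7 [ 0.716 -0.301  0.012] med [ 0.716 -0.3    0.014]
top [323.5 139.5] [ 6  6 32] ray7 [0.733 0.008 0.012] med [0.696 0.011 0.15 ]
top [416.3 175.3] [ 13  12 122] ray7 [ 0.607 -0.306  0.012] med [ 0.608 -0.306  0.012]
top [478.3 180.4] [ 18  16 232] ray7 [ 0.588 -0.517  0.012] med [ 0.574 -0.477  0.108]
top [209.3 189.1] [ 28  27 591] ray7 [0.564 0.394 0.012] med [0.564 0.393 0.014]
top [464.4 186.1] [16 16 96] ray7 [ 0.569 -0.468  0.012] med [ 0.563 -0.453  0.041]
top [361.4 196.9] [ 4  9 28] ray7 [ 0.534 -0.118  0.012] med [ 0.53  -0.113  0.046]
top [257.  218.6] [ 13  13 131] ray7 [0.463 0.233 0.012] med [0.462 0.233 0.013]
top [225.8 231.7] [ 13  13 135] ra
[... 2896 characters left out ...]
 ]
side [110.  258.7] [ 46  14 231] ray7 [-0.026  0.032  0.012] med [-0.005 -0.056  0.084]
side [421.3 277.7] [ 38  31 917] ray7 [ 0.717 -0.303  0.012] med [ 0.715 -0.305  0.015]
side [147.5 275.4] [ 9  7 44] ray7 [ 0.066 -0.065  0.012] med [ 0.068 -0.07   0.016]
side [382.5 290.5] [ 18  17 238] ray7 [ 0.608 -0.309  0.012] med [ 0.607 -0.309  0.013]
side [ 92.3 288.6] [10  6 45] ray7 [-0.066 -0.065  0.012] med [-0.066 -0.069  0.016]
side [406.7 324.2] [ 27  26 560] ray7 [ 0.617 -0.418  0.012] med [ 0.574 -0.482  0.109]
side [402.4 351.9] [ 28  27 398] ray7 [ 0.575 -0.48   0.012] med [ 0.56  -0.501  0.041]
side [309.2 371.4] [ 20  54 362] ray7 [ 0.372 -0.458  0.012] med [ 0.375 -0.452  0.007]
```

View pics/crop0.png

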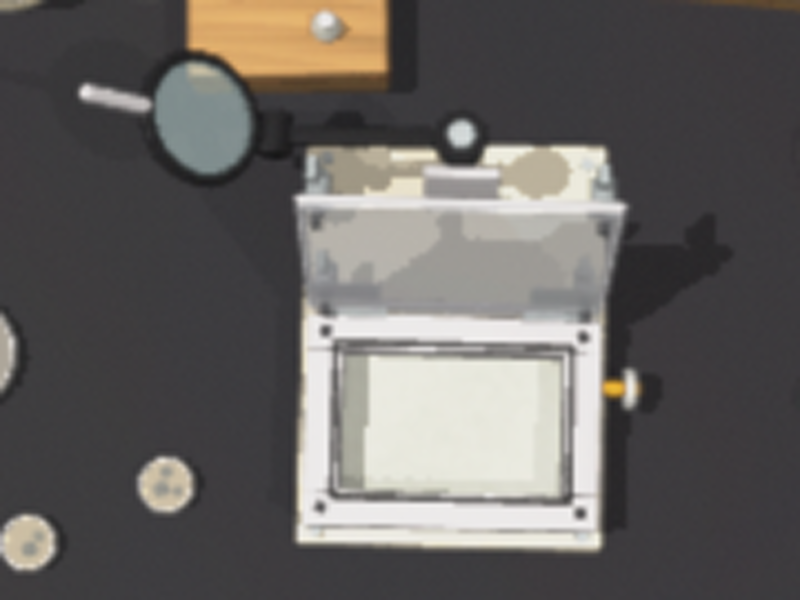

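Three dishes confirmed in two views: A (0.420,0.335), B (0.463,0.232) and C (0.607,-0.307). The rig is at (0.508,0.018) with yaw of about -0.035. The lid stands open, the magnifier arm points left, and the crop shows no dish in the chamber. I'll move now.

```bash
cat > go.py <<'E'
# go.py w X Y Z [yaw] | r rx ry Z : shift in tool axes from measured TCP to target, plus yaw turn (deg about tool z)
import sys,numpy as np
from scipy.spatial.transform import Rotation as Ro
from bench import robot
C=np.array([.508,.018]);A=-.035
def rig(x,y): c,s=np.cos(A),np.sin(A);return C+[c*x-s*y,s*x+c*y]
o=robot.get_obs();R=Ro.from_euler("xyz",o["ee_rot"]);p=np.array(o["tool_pos"])
print("t",round(o["time"],2),"tcp",p.round(4),"rpy",np.array(o["ee_rot"]).round(3),"w",round(float(o["width"]),4),"ff",round(float(o["finger_force"]),1),"F",np.array(o["wrist_force"]).round(1),"q",np.array(o["joint_positions"]).round(2))
c,s=np.cos(-A),np.sin(-A);d=p[:2]-C;print("rig",np.round([c*d[0]-s*d[1],s*d[0]+c*d[1]],4))
if len(sys.argv)>1:
    m=sys.argv[1];a=list(map(float,sys.argv[2:]))
    t=np.array([*(rig(a[0],a[1]) if m=="r" else a[:2]),a[2]])
    e=Ro.from_euler("xyz",[np.pi,0,a[3] if len(a)>3 else np.pi+A])
    print("target",t.round(4),"shift mm (tool now)",(R.inv().apply(t-p)*1000).round(1),"shift mm (tool at target yaw)",(e.inv().apply(t-p)*1000).round(1),"turn deg",np.degrees((R.inv()*e).as_rotvec()).round(1))
E
python3 -m crank '[[0,[0,0,0],[0,0,-8]],[0,[0,0,0],[0,0,-8]],[0,[0,0,0],[0,0,-8]],[0,[-0.031,-0.0255,0.02],[0,0,0]],[0,[-0.031,-0.0255,0.02],[0,0,0]],[0,[-0.031,-0.0255,0.02],[0,0,0]],[0,[-0.031,-0.0255,0.02],[0,0,0]],[0,[-0.031,-0.0255,0.02],[0,0,0]]]'
python3 -m crank '[[0,[-0.031,-0.0255,0.02],[0,0,0]],[0,[0,0,0],[0,0,0]],[0,[0,0,0],[0,0,0]]]'; python3 go.py w .42 .335 .003
python3 - <<'E'
from h import *
s=snap("top",1)
hsv=cv2.cvtColor(s["color"],cv2.COLOR_RGB2HSV);m=((hsv[...,2]>110)&(hsv[...,1]<90)).astype(np.uint8);m[300:]=0
k,l,st,c=cv2.connectedComponentsWithStats(m)
for i in range(1,k):
    if 60<st[i,4]<200: print(c[i].round(1),st[i,4],ray(s,*c[i],.013).round(3))
cv2.imwrite("pics/top1.png",s["color"][:,:,::-1])
E
```

```text
time: 0.9
tool_pos: [0.3922, 0.3601, 0.1043]
ee_rot: [-3.141, -0.0, 3.107]
wrist_force: [-0.0, 0.4, 0.6]
width: 0.0941
finger_force: 0.0
time: 1.2
tool_pos: [0.4214, 0.3341, 0.0844]
ee_rot: [-3.141, -0.002, 3.104]
wrist_force: [-0.4, -1.0, 0.7]
width: 0.094
finger_force: 0.0
t 1.2 tcp [0.4214 0.3341 0.0844] rpy [-3.141e+00 -2.000e-03  3.104e+00] w 0.094 ff 0.0 F [-0.4 -1.   0.7] q [ 0.56  0.12  1.58  0.    1.45 -0.97]
rig [-0.0976  0.3129]
target [0.42  0.335 0.003] shift mm (tool now) [ 1.3  0.9 81.4] shift mm (tool at target yaw) [ 1.5  0.9 81.4] turn deg [-0.  -0.1 -0.1]
[416.3 175.3] 122 [ 0.607 -0.306  0.013]
[464.1 186. ] 95 [ 0.569 -0.467  0.013]
[257.  218.5] 126 [0.464 0.232 0.013]
[462.9 244.6] 130 [ 0.372 -0.454  0.013]
[145.4 269.4] 77 [0.299 0.597 0.013]
```

View pics/top1.png

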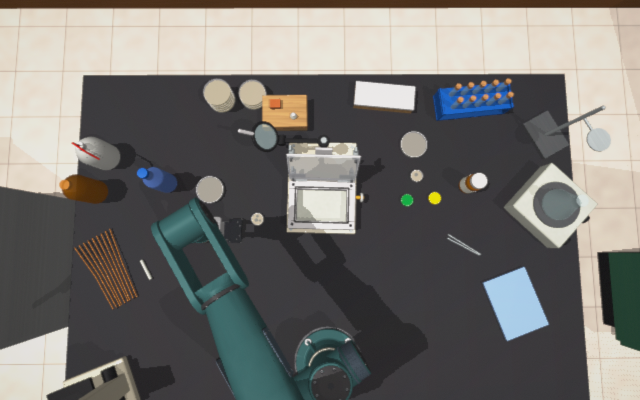

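With the arm out of the way, the picture shows no fourth dish. B (257,218) and C (416,175) have not moved, and the gripper is over A. Next: grasp A.

```bash
python3 -m crank '[[0,[0.001,0.001,0.03],[0,0,0]],[0,[0,0,0.03],[0,0,0]],[0,[0,0,0.02],[0,0,0]],[0,[0,0,0],[0,0,0]],[1,[0,0,0],[0,0,0]],[1,[0,0,0],[0,0,0]],[1,[0,0,0],[0,0,0]],[1,[0,0,0],[0,0,0]]]'
python3 -m crank '[[1,[0,0,0],[0,0,0]],[1,[0,0,0],[0,0,0]],[1,[0,0,-0.04],[0,0,0]],[1,[0,0,-0.04],[0,0,0]],[1,[0,0,-0.03],[0,0,0]],[1,[0,0,0],[0,0,0]]]'; python3 go.py r -.025 -.04 .115
```

```text
time: 2.05
tool_pos: [0.4215, 0.3366, 0.0069]
ee_rot: [3.14, 0.002, 3.107]
wrist_force: [-0.6, 0.3, -0.3]
width: 0.0654
finger_force: 0.0
time: 2.65
tool_pos: [0.4237, 0.3378, 0.1214]
ee_rot: [3.135, 0.009, 3.106]
wrist_force: [0.4, -0.1, 0.4]
width: 0.0174
finger_force: 0.0
t 2.65 tcp [0.4237 0.3378 0.1214] rpy [3.135 0.009 3.106] w 0.0174 ff 0.0 F [ 0.4 -0.1  0.4] q [ 0.57  0.09  1.53  0.    1.51 -0.97]
rig [-0.0955  0.3167]
target [ 0.4816 -0.0211  0.115 ] shift mm (tool now) [ -70.4 -356.7    4.8] shift mm (tool at target yaw) [ -70.5 -356.7    6.4] turn deg [ 0.4  0.5 -0. ]
```

The fingers close at about 80 mm/s, so I lifted too early. I'll check A and redo the grasp with a narrower opening.

```bash
cat > dish.py <<'E'
from h import *
import sys
for n in("top","side"):
    s=snap(n,"d");hsv=cv2.cvtColor(s["color"],cv2.COLOR_RGB2HSV);m=((hsv[...,2]>110)&(hsv[...,1]<90)).astype(np.uint8);m[300:]=0
    k,l,st,c=cv2.connectedComponentsWithStats(m);W=cloud(s)
    for i in range(1,k):
        p=ray(s,*c[i],.012)
        if 50<st[i,4]<260 and .3<p[0]<.7 and abs(p[1])<.42: print(n,c[i].round(1),st[i,4],p.round(3),np.nanmedian(W[l==i],0).round(3))
E
python3 dish.py
```

```text
top [416.3 175.3] 122 [ 0.607 -0.306  0.012] [ 0.607 -0.306  0.012]
top [257.  218.5] 126 [0.464 0.233 0.012] [0.464 0.232 0.013]
top [213.9 220.5] 53 [0.458 0.376 0.012] [0.442 0.3   0.307]
side [251.4 168.3] 111 [0.422 0.332 0.012] [0.422 0.331 0.012]
side [271.3 182.1] 124 [0.465 0.23  0.012] [0.465 0.228 0.013]
side [382.5 290.4] 239 [ 0.608 -0.309  0.012] [ 0.607 -0.309  0.013]
```

```bash
python3 -m crank '[[0.35,[0.003,-0.004,0],[0,0,0]],[0.35,[0,0,0.02],[0,0,0]],[0.35,[0,0,0.02],[0,0,0]],[0.35,[0,0,0.02],[0,0,0]],[0.35,[0,0,0.02],[0,0,0]],[0.35,[0,0,0.02],[0,0,0]],[0.35,[0,0,0.016],[0,0,0]],[0.35,[0,0,0],[0,0,0]]]'
python3 -m crank '[[1,[0,0,0],[0,0,0]],[1,[0,0,0],[0,0,0]],[1,[0,0,0],[0,0,0]],[1,[0,0,0],[0,0,0]],[1,[0,0,0],[0,0,0]]]'; python3 go.py
```

```text
time: 3.55
tool_pos: [0.4159, 0.3311, 0.0002]
ee_rot: [-3.139, -0.004, 3.107]
wrist_force: [-5.9, -4.1, 13.9]
width: 0.061
finger_force: 7.4
time: 4.05
tool_pos: [0.4177, 0.3321, 0.0002]
ee_rot: [3.141, 0.001, 3.107]
wrist_force: [-0.5, -0.7, 10.3]
width: 0.0389
finger_force: 30.8
t 4.05 tcp [4.177e-01 3.321e-01 2.000e-04] rpy [3.141e+00 1.000e-03 3.107e+00] w 0.0389 ff 30.8 F [-0.5 -0.7 10.3] q [ 0.57  0.18  1.68  0.    1.27 -0.97]
rig [-0.1012  0.3107]
```

```bash
python3 -m crank '[[1,[0,0,-0.03],[0,0,0]],[1,[0,0,-0.04],[0,0,0]],[1,[0,0,-0.04],[0,0,0]],[1,[-0.0076,-0.035,0],[0,0,0]],[1,[-0.0076,-0.035,0],[0,0,0]],[1,[-0.0076,-0.035,0],[0,0,0]],[1,[-0.0076,-0.035,0],[0,0,0]],[1,[-0.0076,-0.035,0],[0,0,0]]]'
python3 -m crank '[[1,[-0.0076,-0.035,0],[0,0,0]],[1,[-0.0076,-0.035,0],[0,0,0]],[1,[-0.0076,-0.035,0],[0,0,0]],[1,[-0.0076,-0.035,0],[0,0,0]],[1,[-0.0076,-0.035,0],[0,0,0]],[1,[0,0,0],[0,0,0]],[1,[0,0,0],[0,0,0]]]'; python3 go.py r -.025 -.04 .021
```

```text
time: 4.85
tool_pos: [0.4477, 0.1541, 0.1071]
ee_rot: [-3.14, -0.004, 3.107]
wrist_force: [0.2, 0.1, -0.8]
width: 0.0391
finger_force: 30.0
time: 5.55
tool_pos: [0.4799, -0.0205, 0.1075]
ee_rot: [3.14, -0.004, 3.105]
wrist_force: [0.4, 0.8, 0.5]
width: 0.0396
finger_force: 30.0
t 5.55 tcp [ 0.4799 -0.0205  0.1075] rpy [ 3.14  -0.004  3.105] w 0.0396 ff 30.0 F [0.4 0.8 0.5] q [-0.16 -0.02  1.68  0.    1.49 -1.7 ]
rig [-0.0268 -0.0395]
target [ 0.4816 -0.0211  0.021 ] shift mm (tool now) [-2.1 -0.6 86.5] shift mm (tool at target yaw) [-1.8 -0.5 86.5] turn deg [ 0.1 -0.2 -0.1]
```

```bash
python3 -m crank '[[1,[-0.002,0,0.03],[0,0,0]],[1,[0,0,0.03],[0,0,0]],[1,[0,0,0.017],[0,0,0]],[1,[0,0,0.009],[0,0,0]],[1,[0,0,0],[0,0,0]],[1,[0,0,0],[0,0,0]],[0.42,[0,0,0],[0,0,0]],[0.42,[0,0,0],[0,0,0]]]'; python3 go.py
python3 -m crank '[[0.42,[0,0,0],[0,0,0]],[0.42,[0,0,-0.03],[0,0,0]],[0.35,[0,0,-0.03],[0,0,0]],[0.35,[0,0,-0.03],[0,0,0]],[0.35,[0,0,0],[0,0,0]]]'; python3 go.py w .464 .232 .1
```

```text
time: 6.35
tool_pos: [0.4843, -0.0204, 0.0248]
ee_rot: [-3.141, 0.003, 3.107]
wrist_force: [0.5, -1.2, -0.2]
width: 0.0514
finger_force: 0.0
t 6.35 tcp [ 0.4843 -0.0204  0.0248] rpy [-3.141e+00  3.000e-03  3.107e+00] w 0.0514 ff 0.0 F [ 0.5 -1.2 -0.2] q [-0.16  0.05  1.78  0.    1.31 -1.7 ]
rig [-0.0223 -0.0392]
time: 6.85
tool_pos: [0.4867, -0.021, 0.1189]
ee_rot: [-3.14, 0.011, 3.107]
wrist_force: [1.3, 0.2, 1.1]
width: 0.0609
finger_force: 0.0
t 6.85 tcp [ 0.4867 -0.021   0.1189] rpy [-3.14   0.011  3.107] w 0.0609 ff 0.0 F [1.3 0.2 1.1] q [-0.16 -0.03  1.66  0.    1.5  -1.7 ]
rig [-0.0199 -0.0397]
target [0.464 0.232 0.1  ] shift mm (tool now) [ 31.7 252.1  18.3] shift mm (tool at target yaw) [ 31.5 252.1  18.9] turn deg [-0.1  0.6 -0. ]
```

```bash
python3 -m crank '[[0.35,[0.004,0.036,0.002],[0,0,0]],[0.35,[0.004,0.036,0.002],[0,0,0]],[0.35,[0.004,0.036,0.002],[0,0,0]],[0.35,[0.004,0.036,0.002],[0,0,0]],[0.35,[0.004,0.036,0.002],[0,0,0]],[0.35,[0.004,0.036,0.002],[0,0,0]],[0.35,[0.004,0.036,0.002],[0,0,0]],[0.35,[0,0,0],[0,0,0]]]'
python3 -m crank '[[0.35,[0,0,0],[0,0,0]],[0.35,[0,0,0],[0,0,0]]]'
python3 go.py w .4645 .231 .003; python3 dish.py
```

```text
time: 7.65
tool_pos: [0.4627, 0.2357, 0.0979]
ee_rot: [3.141, -0.002, 3.112]
wrist_force: [0.3, -0.6, -0.7]
width: 0.061
finger_force: 0.0
time: 7.85
tool_pos: [0.464, 0.2314, 0.0989]
ee_rot: [-3.141, -0.001, 3.106]
wrist_force: [-0.0, 0.4, -0.2]
width: 0.0613
finger_force: 0.0
t 7.85 tcp [0.464  0.2314 0.0989] rpy [-3.141e+00 -1.000e-03  3.106e+00] w 0.0613 ff 0.0 F [-0.   0.4 -0.2] q [ 0.35  0.06  1.61 -0.    1.47 -1.18]
rig [-0.0515  0.2117]
target [0.4645 0.231  0.003 ] shift mm (tool now) [-0.6 -0.3 95.9] shift mm (tool at target yaw) [-0.6 -0.4 95.9] turn deg [-0.1 -0.  -0. ]
top [416.3 175.3] 122 [ 0.607 -0.306  0.012] [ 0.608 -0.306  0.013]
side [271.2 182.1] 125 [0.465 0.23  0.012] [0.465 0.23  0.012]
side [382.5 290.5] 240 [ 0.608 -0.309  0.012] [ 0.607 -0.309  0.013]
```

```bash
python3 -m crank '[[0.35,[0,0,0.03],[0,0,0]],[0.35,[0,0,0.03],[0,0,0]],[0.35,[0,0,0.02],[0,0,0]],[0.35,[0,0,0.014],[0,0,0]],[0.35,[0,0,0],[0,0,0]],[1,[0,0,0],[0,0,0]],[1,[0,0,0],[0,0,0]],[1,[0,0,0],[0,0,0]]]'
python3 -m crank '[[1,[0,0,0],[0,0,0]],[1,[0,0,0],[0,0,0]],[1,[0,0,-0.035],[0,0,0]],[1,[0,0,-0.035],[0,0,0]],[1,[0,0,-0.035],[0,0,0]],[1,[-0.009,-0.043,0],[0,0,0]],[1,[-0.009,-0.043,0],[0,0,0]],[1,[-0.0085,-0.043,0],[0,0,0]]]'
python3 -m crank '[[1,[0,-0.043,0],[0,0,0]],[1,[0,0,0],[0,0,0]],[1,[0,0,0],[0,0,0]],[1,[0,0,0],[0,0,0]]]'; python3 go.py r -.025 .04 .022
```

```text
time: 8.75
tool_pos: [0.4652, 0.2328, 0.007]
ee_rot: [3.14, 0.003, 3.107]
wrist_force: [0.8, 0.1, 0.2]
width: 0.0402
finger_force: 0.0
time: 9.55
tool_pos: [0.4862, 0.1016, 0.1109]
ee_rot: [3.141, 0.001, 3.108]
wrist_force: [0.8, 0.9, 0.5]
width: 0.0385
finger_force: 30.0
time: 9.95
tool_pos: [0.4844, 0.0605, 0.1104]
ee_rot: [3.141, -0.0, 3.108]
wrist_force: [-0.9, 0.7, 0.2]
width: 0.039
finger_force: 30.0
t 9.95 tcp [0.4844 0.0605 0.1104] rpy [ 3.141 -0.     3.108] w 0.039 ff 30.0 F [-0.9  0.7  0.2] q [ 0.01 -0.01  1.66  0.    1.49 -1.53]
rig [-0.025   0.0417]
target [0.4844 0.0589 0.022 ] shift mm (tool now) [-0.  -1.7 88.4] shift mm (tool at target yaw) [-0.  -1.7 88.4] turn deg [ 0.  -0.   0.1]
```

```bash
python3 -m crank '[[1,[0,-0.002,0.03],[0,0,0]],[1,[0,0,0.03],[0,0,0]],[1,[0,0,0.018],[0,0,0]],[1,[0,0,0.009],[0,0,0]],[1,[0,0,0],[0,0,0]],[1,[0,0,0],[0,0,0]],[0.42,[0,0,0],[0,0,0]],[0.42,[0,0,0],[0,0,0]]]'; python3 go.py
python3 -m crank '[[0.42,[0,0,0],[0,0,0]],[0.42,[0,0,-0.03],[0,0,0]],[0.35,[0,0,-0.03],[0,0,0]],[0.35,[0,0,-0.03],[0,0,0]],[0.35,[0,0,0],[0,0,0]],[0.35,[0,0,0],[0,0,0]]]'; python3 go.py w .6075 -.3075 .1; python3 dish.py; cat h.py >/dev/null; python3 -c "
from h import *
s=load('side','d');cv2.imwrite('pics/side2.png',cv2.resize(s['color'][150:300,220:420],(800,600),interpolation=cv2.INTER_CUBIC)[:,:,::-1])"
```

```text
time: 10.75
tool_pos: [0.4849, 0.058, 0.024]
ee_rot: [3.141, 0.001, 3.107]
wrist_force: [0.3, -0.2, -0.1]
width: 0.0518
finger_force: 0.0
t 10.75 tcp [0.4849 0.058  0.024 ] rpy [3.141e+00 1.000e-03 3.107e+00] w 0.0518 ff 0.0 F [ 0.3 -0.2 -0.1] q [ 0.    0.06  1.77  0.    1.31 -1.53]
rig [-0.0245  0.0392]
time: 11.35
tool_pos: [0.4849, 0.0575, 0.1139]
ee_rot: [3.141, 0.002, 3.106]
wrist_force: [0.5, 0.2, -0.6]
width: 0.0608
finger_force: 0.0
t 11.35 tcp [0.4849 0.0575 0.1139] rpy [3.141e+00 2.000e-03 3.106e+00] w 0.0608 ff 0.0 F [ 0.5  0.2 -0.6] q [ 0.   -0.01  1.66  0.    1.5  -1.53]
rig [-0.0245  0.0387]
target [ 0.6075 -0.3075  0.1   ] shift mm (tool now) [-135.3 -360.5   14.1] shift mm (tool at target yaw) [-135.3 -360.5   13.9] turn deg [ 0.   0.1 -0. ]
top [416.3 175.3] 122 [ 0.607 -0.306  0.012] [ 0.608 -0.306  0.013]
side [382.5 290.4] 239 [ 0.608 -0.309  0.012] [ 0.608 -0.31   0.013]
```

View pics/side2.png

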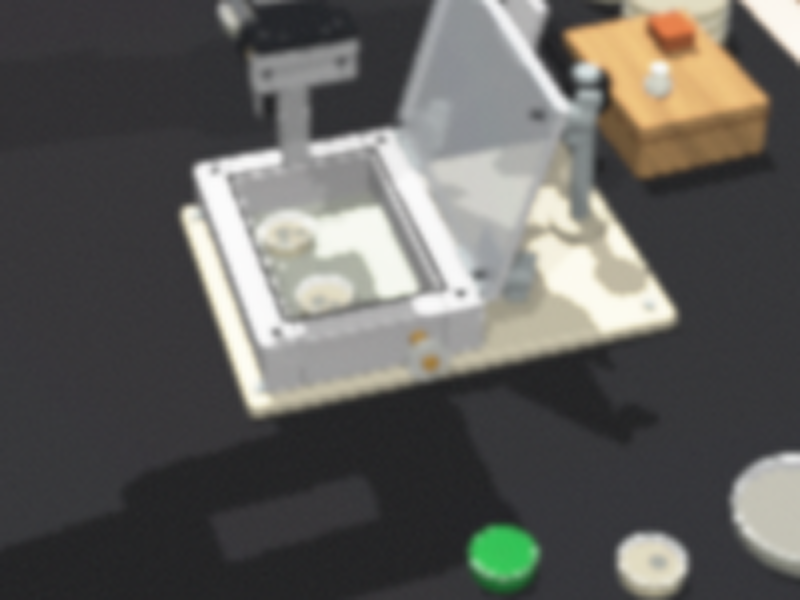

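Both dishes lie flat in the chamber, at crop pixels (287,235) and (323,293). Next is C.

```bash
python3 -m crank '[[0.35,[0,-0.04,0],[0,0,0]],[0.35,[0,-0.04,0],[0,0,0]],[0.35,[0,-0.04,0],[0,0,0]],[0.35,[0,-0.04,0],[0,0,0]],[0.35,[0,-0.04,0],[0,0,0]],[0.35,[-0.027,-0.032,0],[0,0,0]],[0.35,[-0.027,-0.032,0],[0,0,0]],[0.35,[-0.027,-0.032,0.005],[0,0,0]]]'
python3 -m crank '[[0.35,[-0.027,-0.032,0.005],[0,0,0]],[0.35,[-0.027,-0.032,0.005],[0,0,0]],[0.35,[0,0,0],[0,0,0]],[0.35,[0,0,0],[0,0,0]],[0.35,[0,0,0],[0,0,0]]]'
python3 go.py w .6075 -.3075 .004; python3 dish.py
```

```text
time: 12.25
tool_pos: [0.5551, -0.2424, 0.1069]
ee_rot: [3.14, -0.002, 3.106]
wrist_force: [0.2, -0.1, 1.3]
width: 0.0613
finger_force: 0.0
time: 12.75
tool_pos: [0.606, -0.3058, 0.0976]
ee_rot: [3.14, -0.002, 3.107]
wrist_force: [0.5, 0.5, 0.6]
width: 0.0613
finger_force: 0.0
t 12.75 tcp [ 0.606  -0.3058  0.0976] rpy [ 3.140e+00 -2.000e-03  3.107e+00] w 0.0613 ff 0.0 F [0.5 0.5 0.6] q [-0.55  0.41  1.19  0.    1.54 -2.09]
rig [ 0.1093 -0.3201]
target [ 0.6075 -0.3075  0.004 ] shift mm (tool now) [-1.7 -1.8 93.5] shift mm (tool at target yaw) [-1.5 -1.7 93.6] turn deg [ 0.1 -0.1  0. ]
side [382.5 290.5] 243 [ 0.608 -0.309  0.012] [ 0.607 -0.31   0.013]
```

```bash
python3 -m crank '[[0.35,[-0.001,-0.002,0.03],[0,0,0]],[0.35,[0,0,0.03],[0,0,0]],[0.35,[0,0,0.02],[0,0,0]],[0.35,[0,0,0.013],[0,0,0]],[0.35,[0,0,0],[0,0,0]],[1,[0,0,0],[0,0,0]],[1,[0,0,0],[0,0,0]],[1,[0,0,0],[0,0,0]]]'
python3 -m crank '[[1,[0,0,0],[0,0,0]],[1,[0,0,0],[0,0,0]],[1,[0,0,-0.035],[0,0,0]],[1,[0,0,-0.035],[0,0,0]],[1,[0,0,-0.035],[0,0,0]],[1,[0.022,0.028,0],[0,0,0]],[1,[0.022,0.028,0],[0,0,0]],[1,[0.022,0.028,0],[0,0,0]]]'
python3 -m crank '[[1,[0.022,0.028,0],[0,0,0]],[1,[0,0.042,0],[0,0,0]],[1,[0,0.042,0],[0,0,0]],[1,[0,0.042,0],[0,0,0]],[1,[0,0.042,0],[0,0,0]],[1,[0,0.042,0],[0,0,0]],[1,[0,0,0],[0,0,0]],[1,[0,0,0],[0,0,0]]]'; python3 go.py r .022 0 .022
```

```text
time: 13.65
tool_pos: [0.6088, -0.3094, 0.0074]
ee_rot: [-3.14, 0.003, 3.107]
wrist_force: [-0.6, 1.0, 0.6]
width: 0.0407
finger_force: 0.1
time: 14.45
tool_pos: [0.544, -0.222, 0.1104]
ee_rot: [3.142, 0.0, 3.106]
wrist_force: [-0.1, -0.9, 0.1]
width: 0.0393
finger_force: 30.0
time: 15.25
tool_pos: [0.5309, 0.0165, 0.1103]
ee_rot: [-3.141, -0.0, 3.109]
wrist_force: [0.0, 0.3, -0.7]
width: 0.0388
finger_force: 30.0
t 15.25 tcp [0.5309 0.0165 0.1103] rpy [-3.141 -0.     3.109] w 0.0388 ff 30.0 F [ 0.   0.3 -0.7] q [-0.08  0.08  1.56 -0.    1.49 -1.61]
rig [ 0.0229 -0.0007]
target [0.53   0.0172 0.022 ] shift mm (tool now) [ 0.9  0.8 88.3] shift mm (tool at target yaw) [ 0.9  0.7 88.3] turn deg [-0.  -0.   0.1]
```

```bash
python3 -m crank '[[1,[0.001,0.001,0.03],[0,0,0]],[1,[0,0,0.03],[0,0,0]],[1,[0,0,0.018],[0,0,0]],[1,[0,0,0.009],[0,0,0]],[1,[0,0,0],[0,0,0]],[1,[0,0,0],[0,0,0]],[0.42,[0,0,0],[0,0,0]],[0.42,[0,0,0],[0,0,0]]]'; python3 go.py
python3 -m crank '[[0.42,[0,0,0],[0,0,0]],[0.42,[0,0,-0.03],[0,0,0]],[0.42,[0,0,-0.03],[0,0,0]],[1,[0,-0.03,-0.04],[0,0,0]],[1,[0,-0.03,-0.04],[0,0,0]],[1,[0,-0.03,-0.04],[0,0,0]],[1,[0,-0.03,-0.04],[0,0,0]],[1,[0,-0.03,-0.04],[0,0,0]]]'
python3 -m crank '[[1,[0,0,0],[0,0,0]],[1,[0,0,0],[0,0,0]]]'; python3 go.py r .165 -.05 .285
python3 - <<'E'
from h import *
s=snap("side","e");cv2.imwrite('pics/side3.png',cv2.resize(s['color'][150:300,220:420],(800,600),interpolation=cv2.INTER_CUBIC)[:,:,::-1])
# lid pixels in side cloud, rig frame
W=cloud(s);a=.035;d=W-np.array([.508,.018,0]);x=np.cos(a)*d[...,0]-np.sin(a)*d[...,1];y=np.sin(a)*d[...,0]+np.cos(a)*d[...,1];z=W[...,2]
for lo in(.07,.1,.13,.16,.19):
    m=(z>lo)&(z<lo+.03)&(np.abs(y)<.1)&(x>.06)&(x<.16);print(lo,m.sum(),np.percentile(x[m],[10,50,90]).round(3) if m.sum() else "")
m=(np.abs(y)<.03)&(x>.05)&(x<.16)&(z<.26);print("top z",np.nanmax(z[m]))
E
```

```text
time: 16.05
tool_pos: [0.5306, 0.0166, 0.024]
ee_rot: [-3.142, 0.001, 3.106]
wrist_force: [-0.3, 0.5, -0.0]
width: 0.0521
finger_force: 0.0
t 16.05 tcp [0.5306 0.0166 0.024 ] rpy [-3.142e+00  1.000e-03  3.106e+00] w 0.0521 ff 0.0 F [-0.3  0.5 -0. ] q [-0.08  0.15  1.67 -0.    1.32 -1.61]
rig [ 0.0226 -0.0006]
time: 16.85
tool_pos: [0.5245, -0.1339, 0.2855]
ee_rot: [-3.141, 0.001, 3.107]
wrist_force: [1.1, 0.4, -0.0]
width: 0.0182
finger_force: 0.0
time: 17.05
tool_pos: [0.5252, -0.1334, 0.2844]
ee_rot: [-3.141, 0.002, 3.105]
wrist_force: [-0.4, -0.1, -0.2]
width: 0.0022
finger_force: 0.0
t 17.05 tcp [ 0.5252 -0.1334  0.2844] rpy [-3.141e+00  2.000e-03  3.105e+00] w 0.0022 ff 0.0 F [-0.4 -0.1 -0.2] q [-0.35  0.07  1.24  0.    1.83 -1.89]
rig [ 0.0225 -0.1507]
target [ 0.6711 -0.0377  0.285 ] shift mm (tool now) [-142.4  100.9   -0.3] shift mm (tool at target yaw) [-142.5  100.7   -0.6] turn deg [-0.   0.1 -0.1]
0.07 359 [0.082 0.086 0.091]
0.1 321 [0.091 0.095 0.099]
0.13 293 [0.101 0.105 0.109]
0.16 347 [0.11  0.115 0.119]
0.19 346 [0.119 0.125 0.139]
top z 0.2284236756822564
```

View pics/side3.png

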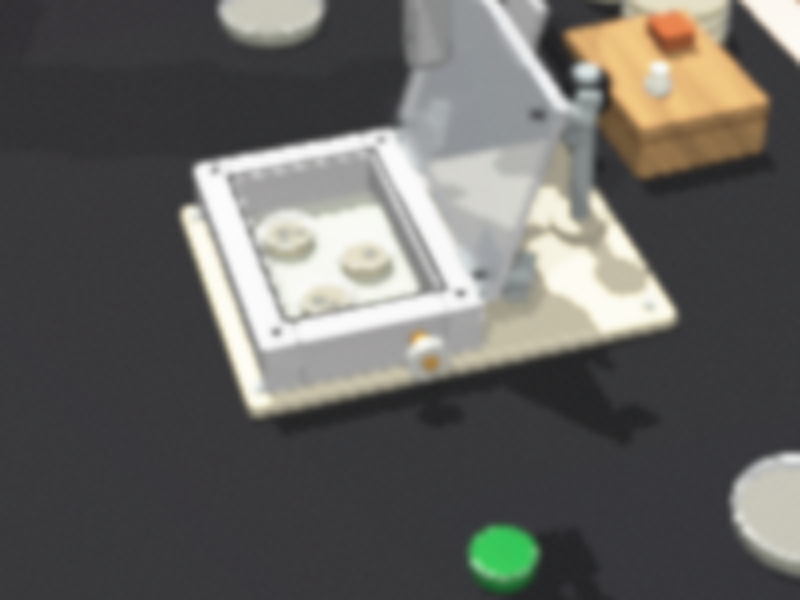

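All three dishes lie flat in the chamber, at crop pixels (287,238), (366,262) and (323,300). The lid is at about 1.88 rad. I'll bring the closed fingers behind the lid.

```bash
python3 -m crank '[[1,[-0.036,0.025,0],[0,0,0]],[1,[-0.036,0.025,0],[0,0,0]],[1,[-0.036,0.025,0],[0,0,0]],[1,[-0.035,0.025,0],[0,0,0]],[1,[0,0,0],[0,0,0]],[1,[0,0,0.03],[0,0,0]],[1,[0,0,0.03],[0,0,0]],[1,[0,0,0.03],[0,0,0]]]'
python3 -m crank '[[1,[0,0,0.025],[0,0,0]],[1,[0,0,0],[0,0,0]],[1,[0,0,0],[0,0,0]]]';python3 go.py
python3 -m crank '[[1,[0.017,0,0],[0,0,0]],[1,[0.017,0,0],[0,0,0]],[1,[0.017,0,0],[0,0,0]],[1,[0.017,0,0],[0,0,0]],[1,[0,0,0],[0,0,0]]]'; python3 go.py
```

```text
time: 17.9
tool_pos: [0.6698, -0.0369, 0.1905]
ee_rot: [3.141, -0.003, 3.108]
wrist_force: [-0.2, -0.2, 0.2]
width: 0.0006
finger_force: 0.0
time: 18.2
tool_pos: [0.6701, -0.0374, 0.1674]
ee_rot: [3.141, -0.003, 3.107]
wrist_force: [-0.1, -0.7, 0.5]
width: 0.0002
finger_force: 0.0
t 18.2 tcp [ 0.6701 -0.0374  0.1674] rpy [ 3.141e+00 -3.000e-03  3.107e+00] w 0.0002 ff 0.0 F [-0.1 -0.7  0.5] q [-0.14  0.37  1.11  0.    1.67 -1.68]
rig [ 0.1639 -0.0497]
time: 18.7
tool_pos: [0.6038, -0.0356, 0.1729]
ee_rot: [-3.141, 0.007, 3.107]
wrist_force: [-1.0, -0.5, 0.1]
width: 0.0006
finger_force: 0.0
t 18.7 tcp [ 0.6038 -0.0356  0.1729] rpy [-3.141  0.007  3.107] w 0.0006 ff 0.0 F [-1.  -0.5  0.1] q [-0.15  0.21  1.29  0.    1.63 -1.69]
rig [ 0.0976 -0.0502]
```

```bash
python3 -m crank '[[1,[0.022,0,0],[0,0,0]],[1,[0.022,0,0.004],[0,0,0]],[1,[0.017,0,0.007],[0,0,0]],[1,[0.016,0,0.008],[0,0,0]],[1,[0.013,0,0.011],[0,0,0]],[1,[0.013,0,0.013],[0,0,0]],[1,[0.010,0,0.015],[0,0,0]],[1,[0,0,0],[0,0,0]]]'; python3 go.py
python3 - <<'E'
from h import *
s=snap("side","f");cv2.imwrite('pics/side4.png',cv2.resize(s['color'][150:300,220:420],(600,450),interpolation=cv2.INTER_CUBIC)[:,:,::-1])
E
```

```text
time: 19.5
tool_pos: [0.489, -0.0314, 0.1095]
ee_rot: [3.141, -0.003, 3.107]
wrist_force: [-0.1, -0.4, 0.0]
width: 0.0002
finger_force: 0.0
t 19.5 tcp [ 0.489  -0.0314  0.1095] rpy [ 3.141e+00 -3.000e-03  3.107e+00] w 0.0002 ff 0.0 F [-0.1 -0.4  0. ] q [-0.18 -0.    1.66  0.    1.49 -1.72]
rig [-0.0173 -0.05  ]
```

View pics/side4.png

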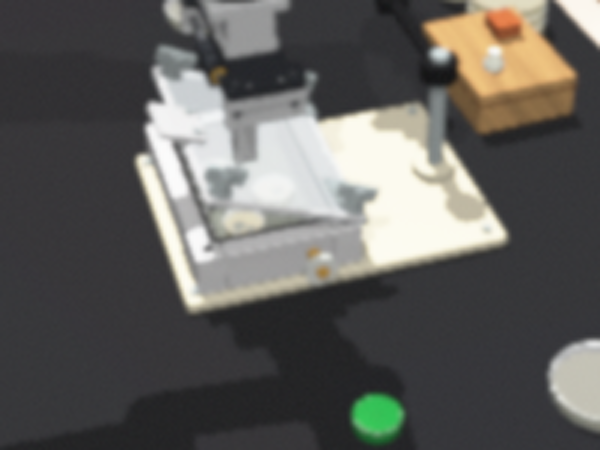

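The lid is about 0.35 rad open with the fingertips on its outer face at (243,150). I'll press it shut.

```bash
python3 -m crank '[[1,[0.008,0,0.014],[0,0,0]],[1,[0.006,0,0.014],[0,0,0]],[1,[0.002,0,0.012],[0,0,0]],[1,[0,0,0.006],[0,0,0]],[1,[0,0,0.002],[0,0,0]],[1,[0,0,0],[0,0,0]]]'; python3 go.py
```

```text
time: 20.15
tool_pos: [0.4747, -0.0312, 0.0651]
ee_rot: [-3.141, -0.0, 3.107]
wrist_force: [-6.3, 0.1, 12.0]
width: 0.0004
finger_force: 5.9
t 20.15 tcp [ 0.4747 -0.0312  0.0651] rpy [-3.141 -0.     3.107] w 0.0004 ff 5.9 F [-6.3  0.1 12. ] q [-0.18 -0.01  1.75 -0.    1.4  -1.72]
rig [-0.0316 -0.0503]
```

The lid is shut, with the tip at 65 mm and 12 N of contact force. I'll back off and measure the nuts from both views.

```bash
python3 -m crank '[[1,[0,0,-0.03],[0,0,0]],[1,[0,0,-0.03],[0,0,0]],[0.5,[0,-0.04,-0.02],[0,0,0]],[0.5,[0,-0.04,0],[0,0,0]],[0.5,[0,-0.04,0],[0,0,0]],[0.5,[0,-0.04,0],[0,0,0]],[0.5,[0,-0.04,0],[0,0,0]],[0.5,[0,0,0],[0,0,0]]]'; python3 go.py
cat > nuts.py <<'E'
from h import *
import sys
a=.035;C=np.array([.508,.018])
def rg(p): d=p[...,:2]-C;return np.stack([np.cos(a)*d[...,0]-np.sin(a)*d[...,1],np.sin(a)*d[...,0]+np.cos(a)*d[...,1]],-1)
for n in("top","side"):
    s=snap(n,"n");W=cloud(s);q=rg(W);z=W[...,2]
    m=(z>.055)&(z<.075)&(abs(q[...,0])<.09)&(abs(q[...,1])<.12);print(n,"lid z",np.median(z[m]).round(4),m.sum())
    for k,(x,y) in dict(NL=(-65,95),NR=(-65,-95),FR=(65,-95),FL=(65,95)).items():
        m=(z>.083)&(z<.1)&(np.hypot(q[...,0]-x/1e3,q[...,1]-y/1e3)<.03)
        p=q[m].astype(np.float32)
        if len(p)<5: print(n,k,len(p));continue
        r=cv2.fitLine(p,cv2.DIST_L2,0,.01,.01).ravel()
        c=(np.percentile(p,3,axis=0)+np.percentile(p,97,axis=0))/2
        print(n,k,len(p),"ctr",(c*1000).round(1),"z",np.percentile(z[m],[50,95]).round(4),"cw ang",np.round(-np.arctan(r[1]/r[0]),2))
E
python3 nuts.py; python3 -c "
from h import *
cv2.imwrite('pics/t5.png',cv2.resize(load('top','n')['color'][130:250,270:390],(600,600),interpolation=cv2.INTER_CUBIC)[:,:,::-1])"
```

```text
time: 20.95
tool_pos: [0.4674, -0.2355, 0.1424]
ee_rot: [-3.14, -0.0, 3.101]
wrist_force: [0.6, 0.7, 0.3]
width: 0.0445
finger_force: 0.0
t 20.95 tcp [ 0.4674 -0.2355  0.1424] rpy [-3.14  -0.     3.101] w 0.0445 ff 0.0 F [0.6 0.7 0.3] q [-0.57  0.05  1.54 -0.    1.56 -2.1 ]
rig [-0.0317 -0.2547]
top lid z 0.0645 3158
top NL 39 ctr [-67.2  94. ] z [0.0891 0.092 ] cw ang 0.22
top NR 41 ctr [-66.5 -95.1] z [0.09   0.0929] cw ang 0.02
top FR 41 ctr [ 62.4 -95.3] z [0.0894 0.0937] cw ang 0.1
top FL 38 ctr [62.5 95.4] z [0.0896 0.0936] cw ang 0.21
side lid z 0.0656 1197
side NL 51 ctr [-67.8  92.6] z [0.0885 0.0924] cw ang 0.22
side NR 61 ctr [-67.  -98.3] z [0.0889 0.0928] cw ang 0.05
side FR 0
side FL 0
```

View pics/t5.png

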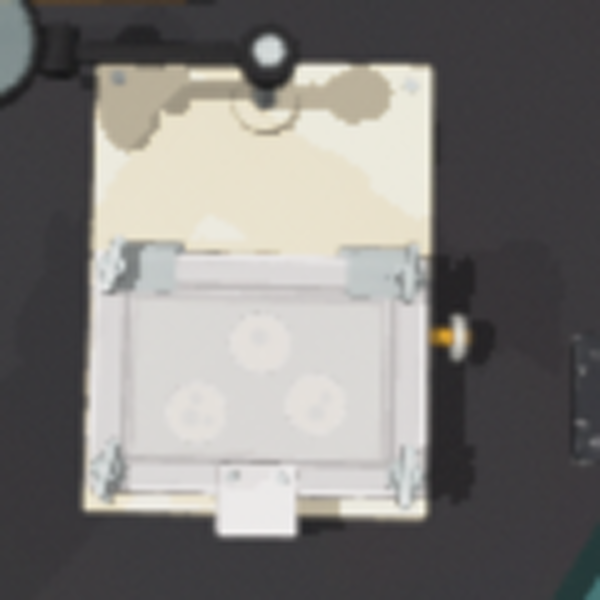

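The lid is shut with all three dishes visible inside. The nuts are at crop pixels NL (107,470), NR (405,472), FR (410,272) and FL (112,262), at angles of roughly 0.22, 0.03, 0.1 and 0.2 rad. Their tops measure about 90 to 92 mm, which matches the text. First pass starts with NL.

```bash
python3 -m crank '[[0.5,[0.005,0.044,0],[0,0,0]],[0.5,[0.005,0.044,0],[0,0,0]],[0.5,[0.005,0.044,0],[0,0,0]],[0.5,[0.005,0.044,0],[0,0,0]],[0.5,[0.005,0.044,0],[0,0,0]],[0.5,[0.005,0.044,0],[0,0,0]],[0.5,[0.005,0.044,0],[0,0,0]],[0.5,[0,0.041,0],[0,0,0]]]'
python3 -m crank '[[0.5,[0,0,0],[0,0,4]],[0.5,[0,0,0.03],[0,0,0]],[0.5,[0,0,0],[0,0,0]],[0.5,[0,0,0],[0,0,0]]]'; python3 go.py r -.0665 .094 .078
```

```text
time: 21.85
tool_pos: [0.4433, 0.1224, 0.143]
ee_rot: [3.141, 0.001, 3.109]
wrist_force: [0.4, -0.6, -0.2]
width: 0.0469
finger_force: 0.0
time: 22.25
tool_pos: [0.4437, 0.1198, 0.1123]
ee_rot: [-3.142, -0.002, 3.038]
wrist_force: [-0.0, -0.6, 1.1]
width: 0.0469
finger_force: 0.0
t 22.25 tcp [0.4437 0.1198 0.1123] rpy [-3.142e+00 -2.000e-03  3.038e+00] w 0.0469 ff 0.0 F [-0.  -0.6  1.1] q [ 0.14 -0.08  1.72  0.    1.5  -1.33]
rig [-0.0678  0.0995]
target [0.4448 0.1143 0.078 ] shift mm (tool now) [-1.8 -5.4 34.3] shift mm (tool at target yaw) [-1.3 -5.5 34.3] turn deg [ 0.  -0.1 -3.9]
```

```bash
python3 -m crank '[[0.5,[-0.002,-0.0055,0.012],[0,0,0]],[0.5,[0,0,0.022],[0,0,0]],[0.5,[0,0,0],[0,0,0]],[1,[0,0,0],[0,0,0]],[1,[0,0,0],[0,0,0]],[1,[0,0,0],[0,0,0]],[1,[0,0,0],[0,0,0]],[1,[0,0,0],[0,0,0]]]'
python3 -m crank '[[1,[0,0,0],[0,0,0]],[1,[0,0,0],[0,0,0]]]';python3 go.py
python3 -m crank '[[1,[0,0,0],[0,0,8]],[1,[0,0,0],[0,0,8]],[1,[0,0,0],[0,0,8]],[1,[0,0,0],[0,0,8]],[1,[0,0,0],[0,0,8]],[1,[0,0,0],[0,0,8]],[1,[0,0,0],[0,0,8]],[1,[0,0,0],[0,0,3]]]';python3 -m crank '[[1,[0,0,0],[0,0,0]],[1,[0,0,0],[0,0,0]]]'; python3 go.py
```

```text
time: 23.05
tool_pos: [0.4468, 0.1143, 0.0794]
ee_rot: [3.139, 0.002, 3.037]
wrist_force: [0.7, 2.6, 1.9]
width: 0.0161
finger_force: 30.0
time: 23.25
tool_pos: [0.4468, 0.1143, 0.0794]
ee_rot: [3.139, 0.002, 3.037]
wrist_force: [0.7, 4.8, 3.6]
width: 0.0158
finger_force: 30.0
t 23.25 tcp [0.4468 0.1143 0.0794] rpy [3.139e+00 2.000e-03 3.037e+00] w 0.0158 ff 30.0 F [0.7 4.8 3.6] q [ 0.13 -0.05  1.77  0.    1.43 -1.34]
rig [-0.0646  0.0941]
time: 24.05
tool_pos: [0.4454, 0.1124, 0.0793]
ee_rot: [-3.139, 0.002, 2.004]
wrist_force: [-2.7, -1.1, 6.1]
width: 0.0158
finger_force: 30.0
time: 24.25
tool_pos: [0.4455, 0.1124, 0.0793]
ee_rot: [-3.14, 0.001, 2.007]
wrist_force: [-2.5, -0.2, 5.8]
width: 0.0156
finger_force: 30.0
t 24.25 tcp [0.4455 0.1124 0.0793] rpy [-3.140e+00  1.000e-03  2.007e+00] w 0.0156 ff 30.0 F [-2.5 -0.2  5.8] q [ 0.13 -0.05  1.77 -0.    1.43 -0.31]
rig [-0.0658  0.0921]
```

The width of 16 mm suggests the pads are on the hub, not the bar. I'll release and check the nut's angle.

```bash
python3 -m crank '[[0.5,[0,0,0],[0,0,0]],[0.5,[0,0,0],[0,0,0]],[0.5,[0,0,0],[0,0,0]],[0.5,[0,0,-0.03],[0,0,0]],[0.5,[0,0,-0.03],[0,0,0]],[0.5,[0,0,0],[0,0,-8]],[0.5,[0,0,0],[0,0,-8]],[0.5,[0,0,0],[0,0,-8]]]'; python3 nuts.py; python3 -c "
from h import *
cv2.imwrite('pics/s6.png',cv2.resize(load('side','n')['color'][160:260,250:400],(750,500),interpolation=cv2.INTER_CUBIC)[:,:,::-1])"
```

```text
time: 25.05
tool_pos: [0.4461, 0.1131, 0.1384]
ee_rot: [-3.141, 0.0, 2.432]
wrist_force: [0.6, -0.9, 0.6]
width: 0.0469
finger_force: 0.0
top lid z 0.0645 2398
top NL 0
top NR 42 ctr [-66.4 -95.1] z [0.0901 0.0926] cw ang 0.02
top FR 41 ctr [ 62.4 -95.4] z [0.0894 0.0922] cw ang 0.12
top FL 40 ctr [62.  95.5] z [0.0891 0.0933] cw ang 0.19
side lid z 0.0655 2614
side NL 38 ctr [-66.7  91.8] z [0.0893 0.0927] cw ang 1.27
side NR 64 ctr [-66.8 -98.6] z [0.0892 0.0929] cw ang 0.05
side FR 60 ctr [ 62.9 -97. ] z [0.0891 0.0924] cw ang 0.11
side FL 44 ctr [62.  91.8] z [0.0885 0.0923] cw ang 0.25
```

View pics/s6.png

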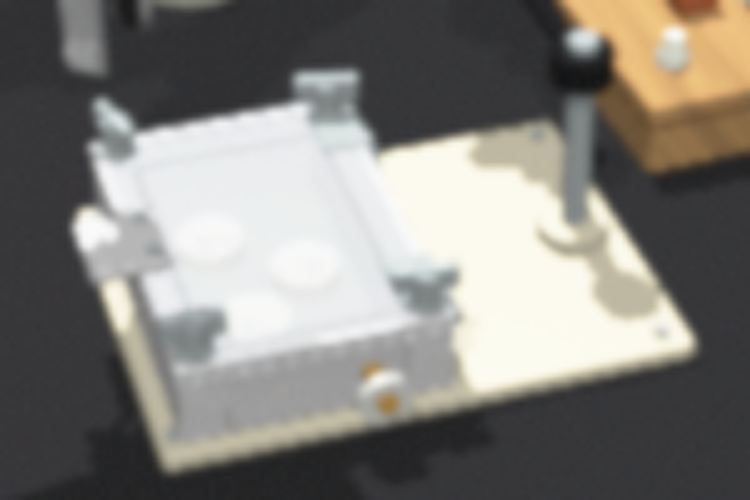

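NL turned from about 0.22 to 1.25 rad, with its wings now across at (112,128). The hub grip works. Next is FR, the diagonal nut.

```bash
python3 -m crank '[[0.5,[0,0,0],[0,0,-8]],[0.5,[0,0,0],[0,0,-8]],[0.5,[0,0,0],[0,0,-8]],[0.5,[0,0,0],[0,0,-8]],[0.5,[0,0,0],[0,0,-7]],[0.5,[-0.025,-0.037,0],[0,0,0]],[0.5,[-0.025,-0.037,0],[0,0,0]],[0.5,[-0.026,-0.038,0],[0,0,0]]]'
python3 -m crank '[[0.5,[-0.026,-0.038,0],[0,0,0]],[0.5,[-0.026,-0.038,0],[0,0,0]],[0.5,[0,0,0.02],[0,0,0]],[0.5,[0,0,0],[0,0,0]],[0.5,[0,0,0],[0,0,0]]]'; python3 go.py r .063 -.096 .078
```

```text
time: 25.95
tool_pos: [0.5186, -0.0023, 0.1383]
ee_rot: [3.142, 0.0, 3.105]
wrist_force: [0.6, 0.2, -0.6]
width: 0.0467
finger_force: 0.0
time: 26.45
tool_pos: [0.5666, -0.0787, 0.1176]
ee_rot: [3.141, -0.002, 3.105]
wrist_force: [-0.4, 0.3, -0.1]
width: 0.0472
finger_force: 0.0
t 26.45 tcp [ 0.5666 -0.0787  0.1176] rpy [ 3.141e+00 -2.000e-03  3.105e+00] w 0.0472 ff 0.0 F [-0.4  0.3 -0.1] q [-0.24  0.17  1.45  0.    1.52 -1.77]
rig [ 0.062  -0.0946]
target [ 0.5676 -0.0801  0.078 ] shift mm (tool now) [-1.1 -1.5 39.6] shift mm (tool at target yaw) [-1.  -1.4 39.6] turn deg [ 0.  -0.1 -0.1]
```

```bash
python3 -m crank '[[0.5,[-0.001,-0.0015,0.018],[0,0,0]],[0.5,[0,0,0.021],[0,0,0]],[0.5,[0,0,0],[0,0,0]],[1,[0,0,0],[0,0,0]],[1,[0,0,0],[0,0,0]],[1,[0,0,0],[0,0,0]],[1,[0,0,0],[0,0,0]],[1,[0,0,0],[0,0,0]]]'; python3 go.py
python3 -m crank '[[1,[0,0,0],[0,0,8]],[1,[0,0,0],[0,0,8]],[1,[0,0,0],[0,0,8]],[1,[0,0,0],[0,0,8]],[1,[0,0,0],[0,0,8]],[1,[0,0,0],[0,0,8]],[1,[0,0,0],[0,0,8]],[1,[0,0,0],[0,0,4]]]';python3 -m crank '[[1,[0,0,0],[0,0,0]],[0.5,[0,0,0],[0,0,0]],[0.5,[0,0,0],[0,0,0]],[0.5,[0,0,0],[0,0,0]],[0.5,[0,0,-0.03],[0,0,0]],[0.5,[0,0,-0.02],[0,0,0]],[0.5,[0,0,0],[0,0,-8]],[0.5,[0,0,0],[0,0,-8]]]'
python3 -m crank '[[0.5,[0,0,0],[0,0,-8]],[0.5,[0,0,0],[0,0,-8]],[0.5,[0,0,0],[0,0,-8]],[0.5,[0,0,0],[0,0,-8]],[0.5,[0,0,0],[0,0,-8]],[0.5,[0,0,0],[0,0,-4]],[0.5,[0.04,0,0],[0,0,0]],[0.5,[0.045,0,0],[0,0,0]]]'
python3 -m crank '[[0.5,[0.045,0,0],[0,0,0]],[0.5,[0,0,0],[0,0,0]],[0.5,[0,0,0],[0,0,0]]]'; python3 go.py r -.0665 -.096 .078; python3 nuts.py
```

```text
time: 27.25
tool_pos: [0.569, -0.0795, 0.0806]
ee_rot: [3.139, 0.002, 3.107]
wrist_force: [-0.4, 3.2, 2.7]
width: 0.0155
finger_force: 30.0
t 27.25 tcp [ 0.569  -0.0795  0.0806] rpy [3.139e+00 2.000e-03 3.107e+00] w 0.0155 ff 30.0 F [-0.4  3.2  2.7] q [-0.24  0.2   1.5   0.    1.45 -1.78]
rig [ 0.0644 -0.0953]
time: 28.05
tool_pos: [0.5686, -0.0802, 0.0806]
ee_rot: [3.14, 0.0, 2.056]
wrist_force: [-0.7, 1.8, 3.7]
width: 0.0157
finger_force: 30.0
time: 28.85
tool_pos: [0.5689, -0.081, 0.1303]
ee_rot: [3.141, 0.002, 2.345]
wrist_force: [-0.1, 0.0, -0.7]
width: 0.0471
finger_force: 0.0
time: 29.65
tool_pos: [0.4828, -0.0779, 0.1281]
ee_rot: [3.142, -0.002, 3.107]
wrist_force: [-0.3, 0.0, 0.3]
width: 0.0468
finger_force: 0.0
time: 29.95
tool_pos: [0.4382, -0.0762, 0.1295]
ee_rot: [-3.141, 0.001, 3.106]
wrist_force: [-0.4, 0.5, 0.3]
width: 0.0469
finger_force: 0.0
t 29.95 tcp [ 0.4382 -0.0762  0.1295] rpy [-3.141e+00  1.000e-03  3.106e+00] w 0.0469 ff 0.0 F [-0.4  0.5  0.3] q [-0.3  -0.12  1.73 -0.    1.53 -1.84]
rig [-0.0665 -0.0966]
target [ 0.4382 -0.0756  0.078 ] shift mm (tool now) [ 0.1  0.6 51.5] shift mm (tool at target yaw) [ 0.   0.6 51.5] turn deg [-0.   0.1 -0. ]
top lid z 0.0646 2434
top NL 40 ctr [-67.3  95.3] z [0.0895 0.0934] cw ang 1.25
top NR 0
top FR 38 ctr [ 62.2 -94.2] z [0.0887 0.095 ] cw ang 1.14
top FL 40 ctr [61.9 95.5] z [0.0891 0.0934] cw ang 0.23
side lid z 0.0656 1981
side NL 28 ctr [-69.3  93.6] z [0.0891 0.0932] cw ang 1.42
side NR 60 ctr [-66.  -98.8] z [0.0893 0.0926] cw ang 0.04
side FR 55 ctr [ 63.3 -97.9] z [0.0894 0.0933] cw ang 1.13
side FL 43 ctr [62.3 91.9] z [0.0893 0.0928] cw ang 0.25
```

FR is at 1.14. Next NR, then over to FL.

```bash
python3 -m crank '[[0.5,[0,0.0005,0.025],[0,0,0]],[0.5,[0,0,0.025],[0,0,0]],[0.5,[0,0,0],[0,0,0]],[1,[0,0,0],[0,0,0]],[1,[0,0,0],[0,0,0]],[1,[0,0,0],[0,0,0]],[1,[0,0,0],[0,0,0]],[1,[0,0,0],[0,0,0]]]'
python3 -m crank '[[1,[0,0,0],[0,0,8]],[1,[0,0,0],[0,0,8]],[1,[0,0,0],[0,0,8]],[1,[0,0,0],[0,0,8]],[1,[0,0,0],[0,0,8]],[1,[0,0,0],[0,0,8]],[1,[0,0,0],[0,0,8]],[1,[0,0,0],[0,0,4]]]';python3 -m crank '[[1,[0,0,0],[0,0,0]],[0.5,[0,0,0],[0,0,0]],[0.5,[0,0,0],[0,0,0]],[0.5,[0,0,0],[0,0,0]],[0.5,[0,0,-0.03],[0,0,0]],[0.5,[0,0,-0.02],[0,0,0]],[0.5,[0,0,0],[0,0,-8]],[0.5,[0,0,0],[0,0,-8]]]'
python3 -m crank '[[0.5,[0,0,0],[0,0,-8]],[0.5,[0,0,0],[0,0,-8]],[0.5,[0,0,0],[0,0,-8]],[0.5,[0,0,0],[0,0,-8]],[0.5,[0,0,0],[0,0,-8]],[0.5,[0,0,0],[0,0,-4]],[0.5,[-0.025,0.038,0],[0,0,0]],[0.5,[-0.026,0.038,0],[0,0,0]]]'
python3 -m crank '[[0.5,[-0.026,0.038,0],[0,0,0]],[0.5,[-0.026,0.038,0],[0,0,0]],[0.5,[-0.026,0.039,0],[0,0,0]],[0.5,[0,0,0],[0,0,0]],[0.5,[0,0,0],[0,0,0]]]'; python3 go.py r .063 .095 .078; python3 nuts.py
```

```text
time: 30.85
tool_pos: [0.4393, -0.0753, 0.0806]
ee_rot: [3.141, 0.002, 3.107]
wrist_force: [0.4, 1.2, 1.4]
width: 0.0153
finger_force: 30.0
time: 31.65
tool_pos: [0.4388, -0.0762, 0.0805]
ee_rot: [3.141, 0.002, 2.056]
wrist_force: [-1.6, -0.6, 3.0]
width: 0.0156
finger_force: 30.0
time: 32.45
tool_pos: [0.439, -0.0755, 0.1302]
ee_rot: [3.141, 0.001, 2.345]
wrist_force: [-0.2, 0.2, 0.0]
width: 0.0471
finger_force: 0.0
time: 33.25
tool_pos: [0.4925, -0.0012, 0.1294]
ee_rot: [3.142, 0.0, 3.104]
wrist_force: [0.2, -0.1, -0.1]
width: 0.0473
finger_force: 0.0
time: 33.75
tool_pos: [0.5737, 0.1115, 0.1283]
ee_rot: [-3.141, -0.002, 3.109]
wrist_force: [-0.3, 0.0, 0.2]
width: 0.0474
finger_force: 0.0
t 33.75 tcp [0.5737 0.1115 0.1283] rpy [-3.141e+00 -2.000e-03  3.109e+00] w 0.0474 ff 0.0 F [-0.3  0.   0.2] q [ 0.1   0.19  1.41 -0.    1.55 -1.44]
rig [0.0624 0.0957]
target [0.5743 0.1107 0.078 ] shift mm (tool now) [-0.7 -0.7 50.3] shift mm (tool at target yaw) [-0.6 -0.7 50.3] turn deg [-0.  -0.1  0.1]
top lid z 0.0646 2512
top NL 0
top NR 39 ctr [-66.5 -95. ] z [0.0898 0.0926] cw ang 1.09
top FR 37 ctr [ 62.2 -94.1] z [0.0886 0.0941] cw ang 1.11
top FL 11 ctr [48.8 98. ] z [0.0884 0.0931] cw ang 0.3
side lid z 0.0655 2617
side NL 40 ctr [-66.6  92.2] z [0.0896 0.0928] cw ang 1.24
side NR 55 ctr [-66.1 -97.7] z [0.0903 0.093 ] cw ang 1.1
side FR 57 ctr [ 63.5 -97.2] z [0.0898 0.0929] cw ang 1.17
side FL 45 ctr [62.3 91.1] z [0.0889 0.093 ] cw ang 0.25
```

NR is at 1.09. Now FL's first pass, then a check before the second pass.

```bash
python3 -m crank '[[0.5,[-0.0005,-0.0005,0.025],[0,0,0]],[0.5,[0,0,0.025],[0,0,0]],[0.5,[0,0,0],[0,0,0]],[1,[0,0,0],[0,0,0]],[1,[0,0,0],[0,0,0]],[1,[0,0,0],[0,0,0]],[1,[0,0,0],[0,0,0]],[1,[0,0,0],[0,0,0]]]'
python3 -m crank '[[1,[0,0,0],[0,0,8]],[1,[0,0,0],[0,0,8]],[1,[0,0,0],[0,0,8]],[1,[0,0,0],[0,0,8]],[1,[0,0,0],[0,0,8]],[1,[0,0,0],[0,0,8]],[1,[0,0,0],[0,0,8]],[1,[0,0,0],[0,0,0]]]';python3 -m crank '[[1,[0,0,0],[0,0,0]],[1,[0,0,0],[0,0,0]]]'; python3 go.py;python3 nuts.py
```

```text
time: 34.65
tool_pos: [0.5752, 0.1105, 0.0808]
ee_rot: [3.141, 0.002, 3.107]
wrist_force: [-0.8, 0.1, 2.9]
width: 0.0155
finger_force: 30.0
time: 35.45
tool_pos: [0.5748, 0.1097, 0.0807]
ee_rot: [3.141, 0.002, 2.129]
wrist_force: [-1.6, -2.9, 4.8]
width: 0.0158
finger_force: 30.0
time: 35.65
tool_pos: [0.5748, 0.1097, 0.0807]
ee_rot: [3.141, 0.002, 2.132]
wrist_force: [-2.2, -2.0, 5.7]
width: 0.0156
finger_force: 30.0
t 35.65 tcp [0.5748 0.1097 0.0807] rpy [3.141e+00 2.000e-03 2.132e+00] w 0.0156 ff 30.0 F [-2.2 -2.   5.7] q [ 0.09  0.22  1.47 -0.    1.45 -0.47]
rig [0.0636 0.094 ]
top lid z 0.0646 2266
top NL 0
top NR 41 ctr [-67.6 -94.9] z [0.0894 0.0942] cw ang 1.06
top FR 40 ctr [ 61.8 -94.1] z [0.0888 0.0941] cw ang 1.11
top FL 0
side lid z 0.0655 2612
side NL 39 ctr [-66.7  91.9] z [0.0893 0.0938] cw ang 1.25
side NR 57 ctr [-66.3 -99. ] z [0.0897 0.0932] cw ang 1.05
side FR 55 ctr [ 64.2 -95.7] z [0.0893 0.0937] cw ang 1.13
side FL 63 ctr [64.7 88. ] z [0.0922 0.0988] cw ang -0.55
```

```bash
python3 -m crank '[[1,[0,0,0],[0,0,8]],[1,[0,0,0],[0,0,8]],[1,[0,0,0],[0,0,8]],[1,[0,0,0],[0,0,8]],[1,[0,0,0],[0,0,8]],[1,[0,0,0],[0,0,8]],[1,[0,0,0],[0,0,8]],[1,[0,0,0],[0,0,3]]]';python3 -m crank '[[1,[0,0,0],[0,0,0]],[1,[0,0,0],[0,0,0]]]'; python3 go.py;python3 -c "
from bench import robot
print(robot.get_obs()['wrist_torque'])"
python3 -m crank '[[0.5,[0,0,0],[0,0,0]],[0.5,[0,0,0],[0,0,0]],[0.5,[0,0,0],[0,0,0]],[0.5,[0,0,-0.03],[0,0,0]],[0.5,[0,0,-0.02],[0,0,0]],[0.5,[0,0,0],[0,0,-8]],[0.5,[0,0,0],[0,0,-8]],[0.5,[0,0,0],[0,0,-8]]]'
python3 -m crank '[[0.5,[0,0,0],[0,0,-8]],[0.5,[0,0,0],[0,0,-8]],[0.5,[0,0,0],[0,0,-8]],[0.5,[0,0,0],[0,0,-5]],[0.5,[0,0,0],[0,0,0]]]'
python3 nuts.py; python3 go.py r -.0655 -.096 .13
```

```text
time: 36.55
tool_pos: [0.5739, 0.1097, 0.0807]
ee_rot: [-3.141, 0.002, 1.099]
wrist_force: [-4.2, -2.1, 7.2]
width: 0.0154
finger_force: 30.0
time: 36.75
tool_pos: [0.5739, 0.1097, 0.0807]
ee_rot: [-3.141, 0.002, 1.103]
wrist_force: [-5.1, -2.0, 6.9]
width: 0.0156
finger_force: 30.0
t 36.75 tcp [0.5739 0.1097 0.0807] rpy [-3.141e+00  2.000e-03  1.103e+00] w 0.0156 ff 30.0 F [-5.1 -2.   6.9] q [ 0.09  0.22  1.47 -0.    1.45  0.56]
rig [0.0627 0.094 ]
[-0.58383173  0.8640705   0.07074435]
time: 37.55
tool_pos: [0.5746, 0.1106, 0.1293]
ee_rot: [3.141, -0.0, 1.525]
wrist_force: [-0.3, -0.6, -0.4]
width: 0.0471
finger_force: 0.0
time: 38.05
tool_pos: [0.5745, 0.1105, 0.129]
ee_rot: [-3.141, -0.0, 2.025]
wrist_force: [0.8, -0.9, -0.1]
width: 0.0467
finger_force: 0.0
top lid z 0.0645 2276
top NL 0
top NR 41 ctr [-66.6 -94.7] z [0.0898 0.0936] cw ang 1.08
top FR 37 ctr [ 62.3 -94. ] z [0.0893 0.0931] cw ang 1.15
top FL 0
side lid z 0.0655 2603
side NL 40 ctr [-66.5  92.7] z [0.0893 0.0923] cw ang 1.24
side NR 58 ctr [-66.4 -97.9] z [0.089 0.093] cw ang 1.08
side FR 56 ctr [ 63.9 -98. ] z [0.0893 0.0937] cw ang 1.16
side FL 36 ctr [62.  91.4] z [0.0907 0.0934] cw ang -0.96
t 38.15 tcp [0.5745 0.1105 0.1291] rpy [-3.141 -0.     2.023] w 0.0469 ff 0.0 F [-0.5  0.4  0.4] q [ 0.09  0.19  1.41  0.    1.55 -0.36]
rig [0.0632 0.0947]
target [ 0.4392 -0.0756  0.13  ] shift mm (tool now) [-108.2 -203.1   -0.9] shift mm (tool at target yaw) [ 128.7 -190.7   -0.9] turn deg [ -0.   -0.  -62.1]
```

FL is at about 2.18 (it reads -0.96, plus π). Next its diagonal, NR.

```bash
python3 -m crank '[[0.5,[-0.0216,-0.0406,0],[0,0,0]],[0.5,[-0.0216,-0.0406,0],[0,0,0]],[0.5,[-0.0216,-0.0406,0],[0,0,0]],[0.5,[-0.0216,-0.0406,0],[0,0,0]],[0.5,[-0.0218,-0.0406,0],[0,0,0]],[0.5,[0,0,0],[0,0,0]],[0.5,[0,0,0.02],[0,0,0]],[0.5,[0,0,0],[0,0,0]]]'; python3 go.py r -.0655 -.096 .08 2.03
python3 -m crank '[[0.5,[0,0,0],[0,0,0]],[0.5,[0,0,0.03],[0,0,0]],[0.5,[0,0,0],[0,0,0]],[1,[0,0,0],[0,0,0]],[1,[0,0,0],[0,0,0]],[1,[0,0,0],[0,0,0]],[1,[0,0,0],[0,0,0]],[1,[0,0,0],[0,0,0]]]'; python3 go.py
python3 -m crank '[[1,[0,0,0],[0,0,8]],[1,[0,0,0],[0,0,8]],[1,[0,0,0],[0,0,8]],[1,[0,0,0],[0,0,8]],[1,[0,0,0],[0,0,8]],[1,[0,0,0],[0,0,8]],[1,[0,0,0],[0,0,8]],[1,[0,0,0],[0,0,8]]]'; python3 -m crank '[[1,[0,0,0],[0,0,3]],[1,[0,0,0],[0,0,0]],[1,[0,0,0],[0,0,0]]]';python3 -c "
from bench import robot
print(robot.get_obs()['wrist_torque'])"
python3 -m crank '[[0.5,[0,0,0],[0,0,0]],[0.5,[0,0,0],[0,0,0]],[0.5,[0,0,0],[0,0,0]],[0.5,[0,0,-0.03],[0,0,0]],[0.5,[0,0,-0.02],[0,0,0]],[0.5,[0,0,0],[0,0,-8]],[0.5,[0,0,0],[0,0,-8]],[0.5,[0,0,0],[0,0,-8]]]'
python3 -m crank '[[0.5,[0,0,0],[0,0,-8]],[0.5,[0,0,0],[0,0,-8]],[0.5,[0,0,0],[0,0,-8]],[0.5,[0,0,0],[0,0,-8]],[0.5,[0,0,0],[0,0,0]]]'
python3 nuts.py; python3 go.py r -.066 .0945 .13
```

```text
time: 38.95
tool_pos: [0.4382, -0.0752, 0.1074]
ee_rot: [-3.139, -0.003, 2.023]
wrist_force: [0.5, 0.5, -1.1]
width: 0.047
finger_force: 0.0
t 38.95 tcp [ 0.4382 -0.0752  0.1074] rpy [-3.139e+00 -3.000e-03  2.023e+00] w 0.047 ff 0.0 F [ 0.5  0.5 -1.1] q [-0.3  -0.11  1.76  0.    1.49 -0.75]
rig [-0.0665 -0.0956]
target [ 0.4392 -0.0756  0.08  ] shift mm (tool now) [-0.9  0.8 27.4] shift mm (tool at target yaw) [-0.8  0.7 27.4] turn deg [-0.1 -0.2 -0.4]
time: 39.75
tool_pos: [0.439, -0.0766, 0.0804]
ee_rot: [-3.14, 0.001, 2.025]
wrist_force: [-3.5, -1.3, 4.9]
width: 0.0158
finger_force: 30.0
t 39.75 tcp [ 0.439  -0.0766  0.0804] rpy [-3.140e+00  1.000e-03  2.025e+00] w 0.0158 ff 30.0 F [-3.5 -1.3  4.9] q [-0.3  -0.09  1.8  -0.    1.43 -0.75]
rig [-0.0656 -0.097 ]
time: 40.55
tool_pos: [0.4375, -0.0764, 0.0804]
ee_rot: [-3.139, 0.004, 0.902]
wrist_force: [-7.1, -0.8, 8.2]
width: 0.0156
finger_force: 30.0
time: 40.85
tool_pos: [0.4375, -0.0764, 0.0804]
ee_rot: [-3.139, 0.004, 0.856]
wrist_force: [-7.7, -0.6, 8.2]
width: 0.0156
finger_force: 30.0
[-0.25919172  1.71984155  0.23674181]
tim
[... 297 characters left out ...]
op NL 40 ctr [-67.2  95.5] z [0.0895 0.0922] cw ang 1.26
top NR 0
top FR 36 ctr [ 62.3 -94.2] z [0.0896 0.0932] cw ang 1.12
top FL 37 ctr [61.7 95.1] z [0.0894 0.0931] cw ang -0.93
side lid z 0.0654 2248
side NL 0
side NR 53 ctr [-66.9 -98.3] z [0.0901 0.0932] cw ang -0.94
side FR 56 ctr [ 63.7 -98.1] z [0.0893 0.0928] cw ang 1.12
side FL 25 ctr [60.3 88.9] z [0.0888 0.0921] cw ang -0.8
t 42.25 tcp [ 0.4396 -0.0758  0.1294] rpy [ 3.141 -0.     1.83 ] w 0.0468 ff 0.0 F [ 0.1 -0.8  0.2] q [-0.3  -0.12  1.73  0.    1.54 -0.56]
rig [-0.065  -0.0962]
target [0.4453 0.1148 0.13  ] shift mm (tool now) [182.8  54.3  -0.6] shift mm (tool at target yaw) [  1.  190.7  -0.6] turn deg [  0.    0.  -73.2]
```

NR is at 2.20, and the torque reading of 0.24 N m shows it against its stop. Next NL.

```bash
python3 -m crank '[[0.5,[0.0366,0.0109,0],[0,0,0]],[0.5,[0.0366,0.0109,0],[0,0,0]],[0.5,[0.0366,0.0109,0],[0,0,0]],[0.5,[0.0366,0.0109,0],[0,0,0]],[0.5,[0.0366,0.0107,0],[0,0,0]],[0.5,[0,0,0],[0,0,0]],[0.5,[0,0,0.02],[0,0,0]],[0.5,[0,0,0],[0,0,0]]]'; python3 go.py r -.066 .0945 .08 1.83
python3 -m crank '[[0.5,[0,0,0],[0,0,0]],[0.5,[0,0,0.03],[0,0,0]],[0.5,[0,0,0],[0,0,0]],[1,[0,0,0],[0,0,0]],[1,[0,0,0],[0,0,0]],[1,[0,0,0],[0,0,0]],[1,[0,0,0],[0,0,0]],[1,[0,0,0],[0,0,0]]]'; python3 go.py
python3 -m crank '[[1,[0,0,0],[0,0,8]],[1,[0,0,0],[0,0,8]],[1,[0,0,0],[0,0,8]],[1,[0,0,0],[0,0,8]],[1,[0,0,0],[0,0,8]],[1,[0,0,0],[0,0,8]],[1,[0,0,0],[0,0,8]],[1,[0,0,0],[0,0,1]]]'; python3 -m crank '[[1,[0,0,0],[0,0,0]],[1,[0,0,0],[0,0,0]]]';python3 -c "
from bench import robot
print(robot.get_obs()['wrist_torque'])"
python3 -m crank '[[0.5,[0,0,0],[0,0,0]],[0.5,[0,0,0],[0,0,0]],[0.5,[0,0,0],[0,0,0]],[0.5,[0,0,-0.03],[0,0,0]],[0.5,[0,0,-0.02],[0,0,0]],[0.5,[0,0,0],[0,0,-8]],[0.5,[0,0,0],[0,0,-8]],[0.5,[0,0,0],[0,0,-8]]]'
python3 -m crank '[[0.5,[0,0,0],[0,0,-8]],[0.5,[0,0,0],[0,0,-8]],[0.5,[0,0,0],[0,0,-8]],[0.5,[0,0,0],[0,0,-8]],[0.5,[0,0,0],[0,0,-8]],[0.5,[0,0,0],[0,0,0]]]'
python3 nuts.py; python3 go.py r .0635 -.096 .13
```

```text
time: 43.05
tool_pos: [0.4429, 0.1144, 0.1071]
ee_rot: [-3.137, -0.0, 1.831]
wrist_force: [-0.6, -0.7, -0.3]
width: 0.0472
finger_force: 0.0
t 43.05 tcp [0.4429 0.1144 0.1071] rpy [-3.137 -0.     1.831] w 0.0472 ff 0.0 F [-0.6 -0.7 -0.3] q [ 0.13 -0.08  1.73 -0.    1.49 -0.13]
rig [-0.0685  0.094 ]
target [0.4453 0.1148 0.08  ] shift mm (tool now) [-0.3  2.6 27.1] shift mm (tool at target yaw) [-0.3  2.5 27.1] turn deg [-0.3 -0.   0.1]
time: 43.85
tool_pos: [0.4443, 0.1147, 0.0804]
ee_rot: [-3.141, 0.0, 1.833]
wrist_force: [-2.7, -0.2, 5.0]
width: 0.0156
finger_force: 30.0
t 43.85 tcp [0.4443 0.1147 0.0804] rpy [-3.141  0.     1.833] w 0.0156 ff 30.0 F [-2.7 -0.2  5. ] q [ 0.13 -0.06  1.77 -0.    1.43 -0.13]
rig [-0.067   0.0945]
time: 44.65
tool_pos: [0.4444, 0.1147, 0.0804]
ee_rot: [3.141, 0.0, 0.837]
wrist_force: [-2.7, -1.2, 4.9]
width: 0.0159
finger_force: 30.0
time: 44.85
tool_pos: [0.4444, 0.1147, 0.0804]
ee_rot: [3.141, 0.0, 0.84]
wrist_force: [-2.8, -1.5, 5.5]
width: 0.0155
finger_force: 30.0
[-0.25652495  0.7112805   0.20033588]
time: 45.65
tool_pos: [0.4448, 0.115, 0.1295]
[... 309 characters left out ...]
ang -0.96
top FR 37 ctr [ 62.3 -94.3] z [0.0886 0.0931] cw ang 1.11
top FL 40 ctr [61.4 94.9] z [0.0895 0.0939] cw ang -0.91
side lid z 0.0655 2633
side NL 34 ctr [-67.8  91. ] z [0.09   0.0932] cw ang -0.93
side NR 52 ctr [-67.  -98.4] z [0.0891 0.0922] cw ang -0.94
side FR 56 ctr [ 63.8 -98.3] z [0.0884 0.0922] cw ang 1.13
side FL 37 ctr [61.9 90.4] z [0.0901 0.0953] cw ang -0.94
t 46.35 tcp [0.4446 0.115  0.1293] rpy [-3.142 -0.     1.952] w 0.047 ff 0.0 F [ 0.6 -0.5  0.1] q [ 0.13 -0.09  1.7   0.    1.53 -0.25]
rig [-0.0667  0.0947]
target [ 0.5681 -0.0802  0.13  ] shift mm (tool now) [-227.1   42.    -0.8] shift mm (tool at target yaw) [-130.2 -190.7   -0.7] turn deg [  0.   -0.  -66.1]
```

NL is at its stop. Last nut is FR.

```bash
python3 -m crank '[[0.5,[-0.038,0.007,0],[0,0,0]],[0.5,[-0.038,0.007,0],[0,0,0]],[0.5,[-0.038,0.007,0],[0,0,0]],[0.5,[-0.038,0.007,0],[0,0,0]],[0.5,[-0.038,0.007,0],[0,0,0]],[0.5,[-0.037,0.007,0],[0,0,0]],[0.5,[0,0,0.02],[0,0,0]],[0.5,[0,0,0],[0,0,0]]]'; python3 go.py r .0635 -.096 .08 1.952
python3 -m crank '[[0.5,[0,0,0],[0,0,0]],[0.5,[0,0,0.03],[0,0,0]],[0.5,[0,0,0],[0,0,0]],[1,[0,0,0],[0,0,0]],[1,[0,0,0],[0,0,0]],[1,[0,0,0],[0,0,0]],[1,[0,0,0],[0,0,0]],[1,[0,0,0],[0,0,0]]]'; python3 go.py
python3 -m crank '[[1,[0,0,0],[0,0,8]],[1,[0,0,0],[0,0,8]],[1,[0,0,0],[0,0,8]],[1,[0,0,0],[0,0,8]],[1,[0,0,0],[0,0,8]],[1,[0,0,0],[0,0,8]],[1,[0,0,0],[0,0,8]],[1,[0,0,0],[0,0,8]]]'; python3 -m crank '[[1,[0,0,0],[0,0,0]],[1,[0,0,0],[0,0,0]]]';python3 -c "
from bench import robot
print(robot.get_obs()['wrist_torque'])"
python3 -m crank '[[0.5,[0,0,0],[0,0,0]],[0.5,[0,0,0],[0,0,0]],[0.5,[0,0,0],[0,0,0]],[0.5,[0,0,-0.03],[0,0,0]],[0.5,[0,0,-0.04],[0,0,0]],[0.5,[0,0,-0.04],[0,0,0]],[0.5,[0,0,-0.04],[0,0,0]],[0.5,[0,0,-0.04],[0,0,0]]]'
python3 nuts.py; python3 go.py
python3 - <<'E'
from h import *
from nuts import rg
for n in("top","side"):
    s=load(n,"n");W=cloud(s);q=rg(W);z=W[...,2]
    # handle / lens points: above .13, left of rig, away from robot
    m=(z>.12)&(z<.34)&(q[...,0]>.13)&(q[...,0]<.28)&(q[...,1]>.02)&(q[...,1]<.33)
    hsv=cv2.cvtColor(s["color"],cv2.COLOR_RGB2HSV)
    for lo in np.arange(.02,.33,.03):
        k=m&(q[...,1]>=lo)&(q[...,1]<lo+.03)
        if k.sum()>2: print(n,round(lo,2),k.sum(),"rig x",np.percentile(q[k][:,0],[5,50,95]).round(3),"z",np.percentile(z[k],[5,50,95]).round(3))
E
```

```text
time: 47.15
tool_pos: [0.5671, -0.0804, 0.1062]
ee_rot: [-3.137, -0.004, 1.951]
wrist_force: [-1.1, 0.2, -0.5]
width: 0.0471
finger_force: 0.0
t 47.15 tcp [ 0.5671 -0.0804  0.1062] rpy [-3.137 -0.004  1.951] w 0.0471 ff 0.0 F [-1.1  0.2 -0.5] q [-0.24  0.18  1.46  0.    1.5  -0.62]
rig [ 0.0625 -0.0963]
target [ 0.5681 -0.0802  0.08  ] shift mm (tool now) [-0.2  1.2 26.2] shift mm (tool at target yaw) [-0.1  1.  26.2] turn deg [-0.3 -0.2 -0.1]
time: 47.95
tool_pos: [0.5686, -0.0801, 0.0807]
ee_rot: [3.141, 0.001, 1.955]
wrist_force: [-1.7, -0.1, 4.3]
width: 0.0157
finger_force: 30.0
t 47.95 tcp [ 0.5686 -0.0801  0.0807] rpy [3.141e+00 1.000e-03 1.955e+00] w 0.0157 ff 30.0 F [-1.7 -0.1  4.3] q [-0.24  0.2   1.5  -0.    1.45 -0.62]
rig [ 0.064  -0.0959]
time: 48.75
tool_pos: [0.5678, -0.08, 0.0806]
ee_rot: [-3.141, 0.001, 0.832]
wrist_force: [-4.1, 0.3, 5.3]
width: 0.0154
finger_force: 30.0
time: 48.95
tool_pos: [0.5678, -0.08, 0.0806]
ee_rot: [-3.141, 0.001, 0.838]
wrist_force: [-4.2, -0.6, 5.7]
width: 0.0155
finger_force: 30.0
[-0.03210038  0.90185203  0.17920558]
time: 49.75
tool_po
[... 1324 characters left out ...]
4 0.199] z [0.131 0.144 0.149]
top 0.14 243 rig x [0.152 0.185 0.223] z [0.15  0.161 0.17 ]
top 0.17 324 rig x [0.146 0.186 0.226] z [0.171 0.183 0.195]
top 0.2 114 rig x [0.162 0.186 0.211] z [0.195 0.202 0.22 ]
top 0.23 24 rig x [0.181 0.186 0.19 ] z [0.221 0.227 0.234]
side 0.02 25 rig x [0.18  0.185 0.193] z [0.136 0.14  0.143]
side 0.05 32 rig x [0.182 0.187 0.194] z [0.134 0.14  0.143]
side 0.08 29 rig x [0.18  0.185 0.192] z [0.132 0.14  0.143]
side 0.11 30 rig x [0.189 0.196 0.202] z [0.134 0.145 0.152]
side 0.14 195 rig x [0.148 0.176 0.225] z [0.15  0.163 0.173]
side 0.17 195 rig x [0.145 0.169 0.228] z [0.171 0.182 0.196]
side 0.2 22 rig x [0.159 0.183 0.189] z [0.194 0.206 0.213]
```

All four nuts are tight, reading about 2.18 to 2.2 on both views, and the lid is shut. The magnifier arm points along rig +y at x ≈ 0.187, so swivel ≈ 1.57. The lens rises toward the handle with a tilt of about 0.63. I'll cage the handle loosely and swing it in.

```bash
python3 -m crank '[[0.5,[0,0,0],[0,0,-8]],[0.5,[0,0,0],[0,0,-8]],[0.5,[0,0,0],[0,0,-8]],[0.5,[0,0,0],[0,0,-8]],[0.5,[0,0,0],[0,0,-8]],[0.5,[0,0,0],[0,0,0]]]'; python3 go.py r .187 .235 .275 1.537
```

```text
time: 50.55
tool_pos: [0.5678, -0.0796, 0.2666]
ee_rot: [-3.137, -0.001, 1.536]
wrist_force: [-0.5, -0.1, 0.3]
width: 0.0472
finger_force: 0.0
t 50.55 tcp [ 0.5678 -0.0796  0.2666] rpy [-3.137e+00 -1.000e-03  1.536e+00] w 0.0472 ff 0.0 F [-0.5 -0.1  0.3] q [-0.24  0.14  1.19  0.    1.81 -0.2 ]
rig [ 0.0632 -0.0955]
target [0.7031 0.2463 0.275 ] shift mm (tool now) [330.5 123.7  -8.6] shift mm (tool at target yaw) [330.3 124.2  -8.4] turn deg [-0.3 -0.1 -0.1]
```

```bash
python3 -m crank '[[0.5,[0.037,0.0137,-0.001],[0,0,0]],[0.5,[0.037,0.0137,-0.001],[0,0,0]],[0.5,[0.037,0.0137,-0.001],[0,0,0]],[0.5,[0.037,0.0137,-0.001],[0,0,0]],[0.5,[0.037,0.0137,-0.001],[0,0,0]],[0.5,[0.037,0.0137,-0.001],[0,0,0]],[0.5,[0.037,0.0137,-0.001],[0,0,0]],[0.5,[0.037,0.0137,-0.001],[0,0,0]]]'; python3 -m crank '[[0.5,[0.034,0.014,0],[0,0,0]],[0.5,[0,0,0],[0,0,0]],[0.5,[0,0,0],[0,0,0]]]'; python3 go.py r .187 .235 .198 1.537
python3 - <<'E'
from h import *
for n in("top","side"):
    s=snap(n,"g");print(n,proj(s,[[.7031,.2463,.275],[.703,.246,.212]]).round(0).tolist())
s=load("side","g");cv2.imwrite('pics/s7.png',cv2.resize(s['color'][60:240,260:440],(600,600),interpolation=cv2.INTER_CUBIC)[:,:,::-1])
E
```

```text
time: 51.35
tool_pos: [0.6885, 0.2136, 0.2754]
ee_rot: [-3.139, 0.001, 1.532]
wrist_force: [1.1, 0.2, -0.2]
width: 0.0472
finger_force: 0.0
time: 51.65
tool_pos: [0.7034, 0.2461, 0.2743]
ee_rot: [-3.137, 0.002, 1.535]
wrist_force: [-0.4, -0.3, 0.3]
width: 0.0473
finger_force: 0.0
t 51.65 tcp [0.7034 0.2461 0.2743] rpy [-3.137e+00  2.000e-03  1.535e+00] w 0.0473 ff 0.0 F [-0.4 -0.3  0.3] q [ 0.26  0.57  0.61 -0.    1.96  0.3 ]
rig [0.1873 0.2348]
target [0.7031 0.2463 0.198 ] shift mm (tool now) [ 0.3  0.1 76.3] shift mm (tool at target yaw) [ 0.2 -0.3 76.3] turn deg [-0.3  0.1 -0.1]
top [[239.0, 125.0], [243.0, 132.0]]
side [[339.0, 94.0], [339.0, 112.0]]
```

View pics/s7.png

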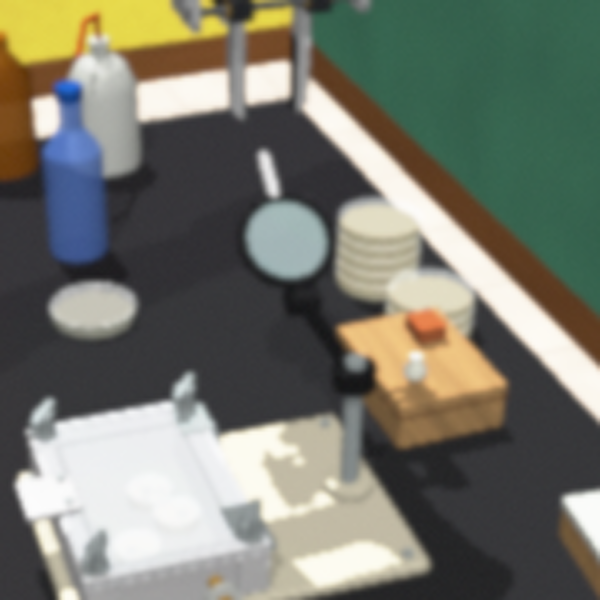

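The open fingers are straight above the handle tip at (264,165), with everything else clear. I'll lower, cage and swing.

```bash
python3 -m crank '[[0.5,[0,0,0.025],[0,0,0]],[0.5,[0,0,0.025],[0,0,0]],[0.5,[0,0,0.025],[0,0,0]],[0.5,[0,0,0],[0,0,0]],[0.84,[0,0,0],[0,0,0]],[0.84,[0,0,0],[0,0,0]],[0.84,[0,0,0],[0,0,0]],[0.84,[0,0,0],[0,0,0]]]';python3 go.py
python3 -m crank '[[0.84,[-0.0013,-0.0246,0],[0,0,-6]],[0.84,[-0.0013,-0.0246,0],[0,0,-6]],[0.84,[-0.0013,-0.0246,0],[0,0,-6]],[0.84,[0,0,0],[0,0,0]],[0.84,[0,0,0],[0,0,0]]]';python3 go.py
python3 - <<'E'
from h import *
s=snap("side","h");cv2.imwrite('pics/s8.png',cv2.resize(s['color'][60:240,260:440],(500,500),interpolation=cv2.INTER_CUBIC)[:,:,::-1])
E
```

```text
time: 52.55
tool_pos: [0.7042, 0.2457, 0.2045]
ee_rot: [3.139, -0.001, 1.536]
wrist_force: [-0.1, 0.8, -0.6]
width: 0.0186
finger_force: 0.0
t 52.55 tcp [0.7042 0.2457 0.2045] rpy [ 3.139e+00 -1.000e-03  1.536e+00] w 0.0186 ff 0.0 F [-0.1  0.8 -0.6] q [0.26 0.55 0.79 0.   1.8  0.29]
rig [0.1881 0.2345]
time: 53.05
tool_pos: [0.6307, 0.237, 0.2035]
ee_rot: [3.14, -0.0, 1.849]
wrist_force: [-0.5, 0.1, -0.2]
width: 0.0153
finger_force: 0.3
t 53.05 tcp [0.6307 0.237  0.2035] rpy [ 3.14  -0.     1.849] w 0.0153 ff 0.3 F [-0.5  0.1 -0.2] q [ 0.28  0.37  1.04  0.    1.73 -0.  ]
rig [0.115  0.2232]
```

View pics/s8.png

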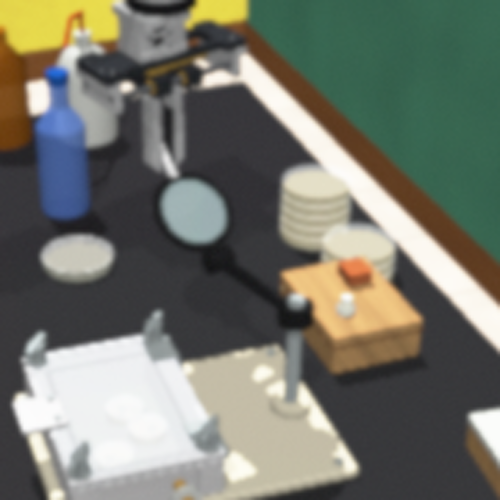

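The handle is caged between the pads at (165,150) and the arm is following. I'll continue the arc.

```bash
python3 -m crank '[[0.84,[-0.0013,-0.0246,0],[0,0,-6]],[0.84,[-0.0013,-0.0246,0],[0,0,-6]],[0.84,[-0.0013,-0.0246,0],[0,0,-6]],[0.84,[-0.0013,-0.0246,0],[0,0,-6]],[0.84,[-0.0013,-0.0246,0],[0,0,-6]],[0.84,[-0.0013,-0.0246,0],[0,0,-6]],[0.84,[-0.0013,-0.0246,0],[0,0,-6]],[0.84,[0,0,0],[0,0,0]]]';python3 go.py
python3 -m crank '[[0.84,[-0.0013,-0.0246,0],[0,0,-6]],[0.84,[-0.0013,-0.0246,0],[0,0,-6]],[0.84,[-0.0013,-0.0246,0],[0,0,-6]],[0.84,[-0.0013,-0.0246,0],[0,0,-6]],[0.84,[-0.0013,-0.0246,0],[0,0,-6]],[0.84,[0,0,0],[0,0,0]],[0.84,[0,0,0],[0,0,0]]]'; python3 go.py r -.045 0 .2
cat > lens.py <<'E'
from h import *
a=.035;C=np.array([.506,.018])
def rg(p): d=p[...,:2]-C;return np.stack([np.cos(a)*d[...,0]-np.sin(a)*d[...,1],np.sin(a)*d[...,0]+np.cos(a)*d[...,1]],-1)
for n in("top","side"):
    s=snap(n,"l");W=cloud(s);q=rg(W);z=W[...,2]
    m=(z>.11)&(z<.21)&(abs(q[...,0])<.06)&(abs(q[...,1])<.08)
    hsv=cv2.cvtColor(s["color"],cv2.COLOR_RGB2HSV)
    m&=~((hsv[...,2]>120)&(z>.2))
    P=np.c_[q[m],z[m]];A=np.c_[P[:,:2],np.ones(len(P))];k=np.linalg.lstsq(A,P[:,2],rcond=None)[0]
    print(n,len(P),"ctr",((np.percentile(P,2,axis=0)+np.percentile(P,98,axis=0))/2).round(4),"range x",np.percentile(P[:,0],[2,98]).round(3),"y",np.percentile(P[:,1],[2,98]).round(3),"slope x,y",k[:2].round(3))
    m=(z>.128)&(z<.148)&(q[...,0]>.085)&(q[...,0]<.165)&(abs(q[...,1])<.05);p=q[m];
    if len(p)>5: l=np.polyfit(p[:,0],p[:,1],1);print(" arm slope",l.round(4))
E
python3 lens.py
```

```text
time: 53.9
tool_pos: [0.4963, 0.1336, 0.2035]
ee_rot: [3.141, 0.002, 2.58]
wrist_force: [-0.5, -0.0, 0.6]
width: 0.0153
finger_force: 0.3
t 53.9 tcp [0.4963 0.1336 0.2035] rpy [3.141e+00 2.000e-03 2.580e+00] w 0.0153 ff 0.3 F [-0.5 -0.   0.6] q [ 0.15  0.01  1.46 -0.    1.67 -0.86]
rig [-0.0157  0.1151]
time: 54.6
tool_pos: [0.4617, 0.0186, 0.2029]
ee_rot: [3.141, 0.001, 3.103]
wrist_force: [0.3, -0.1, -0.1]
width: 0.0147
finger_force: 0.3
t 54.6 tcp [0.4617 0.0186 0.2029] rpy [3.141e+00 1.000e-03 3.103e+00] w 0.0147 ff 0.3 F [ 0.3 -0.1 -0.1] q [-0.08 -0.11  1.57  0.    1.68 -1.61]
rig [-0.0463 -0.001 ]
target [0.463  0.0196 0.2   ] shift mm (tool now) [-1.3  1.   2.9] shift mm (tool at target yaw) [-1.3  1.   2.9] turn deg [ 0.   0.1 -0.2]
top 10 ctr [ 0.0593 -0.0007  0.146 ] range x [0.059 0.06 ] y [-0.014  0.012] slope x,y [-6.438 -0.19 ]
 arm slope [ 0.0125 -0.002 ]
side 402 ctr [ 0.0062 -0.0046  0.1693] range x [-0.046  0.058] y [-0.047  0.038] slope x,y [-0.753  0.023]
 arm slope [-0.0036 -0.0037]
```

The lens is centred (side view centre is about (6,-5) mm, arm slope about 0). Now I'll push the handle down from above with closed fingers to level it.

```bash
python3 -m crank '[[0.6,[0,0,0],[0,0,0]],[0.6,[0,0,0],[0,0,0]],[0.6,[0,0,-0.03],[0,0,0]],[0.6,[0,0,-0.03],[0,0,0]],[1,[0,0,0],[0,0,0]],[1,[0,0,0],[0,0,0]],[1,[0,0,0],[0,0,0]],[1,[0,0,0],[0,0,0]]]'; python3 -m crank '[[1,[0,0,0],[0,0,0]],[1,[0,0,0],[0,0,0]],[1,[0,0,0.02],[0,0,0]],[1,[0,0,0.02],[0,0,0]],[1,[0,0,0],[0,0,0]]]'; python3 go.py
python3 -m crank '[[1,[0.0025,0,0.01],[0,0,0]],[1,[0.0025,0,0.01],[0,0,0]],[1,[0.0025,0,0.01],[0,0,0]],[1,[0.0025,0,0.01],[0,0,0]],[1,[0.0025,0,0.01],[0,0,0]],[1,[0.0025,0,0.01],[0,0,0]],[1,[0,0,0],[0,0,0]],[1,[0,0,0],[0,0,0]]]'; python3 go.py r -.067 0 .140; python3 lens.py
```

```text
time: 55.5
tool_pos: [0.4596, 0.0187, 0.2608]
ee_rot: [3.141, -0.003, 3.107]
wrist_force: [-0.3, -0.1, 0.7]
width: 0.0089
finger_force: 0.0
time: 56.0
tool_pos: [0.4589, 0.0186, 0.2195]
ee_rot: [3.141, -0.005, 3.107]
wrist_force: [-1.5, -0.1, 0.1]
width: 0.0006
finger_force: 0.0
t 56.0 tcp [0.4589 0.0186 0.2195] rpy [ 3.141 -0.005  3.107] w 0.0006 ff 0.0 F [-1.5 -0.1  0.1] q [-0.08 -0.11  1.54  0.    1.72 -1.62]
rig [-0.0491 -0.0011]
time: 56.8
tool_pos: [0.4451, 0.0192, 0.162]
ee_rot: [3.141, -0.001, 3.107]
wrist_force: [1.0, 0.3, -0.6]
width: 0.0006
finger_force: 0.0
t 56.8 tcp [0.4451 0.0192 0.162 ] rpy [ 3.141e+00 -1.000e-03  3.107e+00] w 0.0006 ff 0.0 F [ 1.   0.3 -0.6] q [-0.08 -0.14  1.67  0.    1.6  -1.62]
rig [-0.0629 -0.001 ]
target [0.441  0.0203 0.14  ] shift mm (tool now) [ 4.1  1.  22. ] shift mm (tool at target yaw) [ 4.1  1.  22. ] turn deg [ 0. -0.  0.]
top 169 ctr [ 0.0429 -0.0031  0.1425] range x [0.026 0.06 ] y [-0.034  0.027] slope x,y [0.071 0.005]
 arm slope [ 0.0007 -0.0002]
side 655 ctr [-0.0004 -0.0056  0.1633] range x [-0.057  0.056] y [-0.048  0.037] slope x,y [-0.229  0.001]
 arm slope [ 0.0144 -0.0054]
```

```bash
python3 -m crank '[[1,[0.002,0,0.01],[0,0,0]],[1,[0.002,0,0.008],[0,0,0]],[1,[0,0,0.003],[0,0,0]],[1,[0,0,0],[0,0,0]],[1,[0,0,0],[0,0,0]]]'; python3 go.py
python3 -m crank '[[1,[0,0,-0.03],[0,0,0]],[1,[0,0,-0.04],[0,0,0]],[1,[0,0.04,-0.04],[0,0,0]],[1,[0,0.045,-0.01],[0,0,0]],[1,[0,0.045,0],[0,0,0]],[1,[0,0.045,0],[0,0,0]],[1,[0,0.045,0],[0,0,0]],[1,[0,0,0],[0,0,0]]]'; python3 lens.py; python3 -c "
from h import *
cv2.imwrite('pics/t9.png',load('top','l')['color'][:,:,::-1])"
```

```text
time: 57.4
tool_pos: [0.441, 0.0193, 0.1411]
ee_rot: [3.141, -0.001, 3.107]
wrist_force: [-0.3, 0.6, 0.6]
width: 0.0005
finger_force: 0.0
t 57.4 tcp [0.441  0.0193 0.1411] rpy [ 3.141e+00 -1.000e-03  3.107e+00] w 0.0005 ff 0.0 F [-0.3  0.6  0.6] q [-0.08 -0.14  1.72  0.    1.56 -1.62]
rig [-0.067  -0.0011]
time: 58.2
tool_pos: [0.448, 0.2389, 0.2561]
ee_rot: [3.14, -0.002, 3.114]
wrist_force: [0.2, -0.1, -0.3]
width: 0.0006
finger_force: 0.0
top 799 ctr [ 0.0059 -0.0021  0.1392] range x [-0.044  0.056] y [-0.043  0.039] slope x,y [0.034 0.008]
 arm slope [ 0.0013 -0.0003]
side 651 ctr [ 0.0035 -0.0053  0.1393] range x [-0.051  0.058] y [-0.048  0.037] slope x,y [0.024 0.012]
 arm slope [ 0.0126 -0.0055]
```

View pics/t9.png

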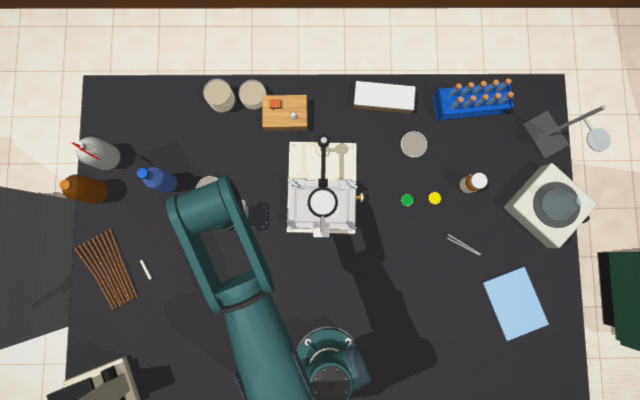

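The lens is over the chamber at (322,202), the arm runs straight to the post, and the slope is under 0.035. The bystanders I can see sit where they started. One last nut and lid check, then I hand in.

```bash
python3 nuts.py && python3 -c "
from bench import robot
print(robot.get_obs()['finger_force'],robot.get_obs()['time']);print(robot.close_job())"
```

```text
top lid z 0.0647 2321
top NL 40 ctr [-68.4  95.1] z [0.0905 0.0931] cw ang -0.96
top NR 40 ctr [-66.9 -96.1] z [0.0896 0.0943] cw ang -0.97
top FR 40 ctr [ 62.5 -94.2] z [0.089  0.0937] cw ang -0.96
top FL 40 ctr [61.8 95.3] z [0.0886 0.0938] cw ang -0.94
side lid z 0.0655 2182
side NL 41 ctr [-68.1  91.5] z [0.0894 0.0937] cw ang -0.92
side NR 50 ctr [-66.3 -98. ] z [0.0899 0.0925] cw ang -0.95
side FR 47 ctr [ 64.2 -96.7] z [0.0902 0.0924] cw ang -0.96
side FL 24 ctr [65.3 95.8] z [0.0902 0.0939] cw ang -1.04
0.0 58.4
the job is handed in; nothing more can be done
None
```

Job handed in at 58 s: all three small dishes are in the chamber, the lid is shut, the four nuts read about 2.2 rad after two crisscross passes, and the lens is centred and level; no verdict was returned.

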